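# Make up the order tray and rack it

### The job

Make up the order in the stockroom: stand all the white grey-capped jars from the row, and the full one of the two look-alike canisters, upright in the tray while it is still clear of the rack, and set the other, empty canister upright on the black mat so that it stands wholly on it. Lift the canisters by their handles to feel which is full. Then slide the loaded tray by its handle into the slotted rack, fully home against the stop, and do not shift or knock over the flat tin, the brown bottle or the glass jar. Now and then a jar may get knocked aside: check and put it right.

Things in the scene. Friction and masses are not known exactly. Their poses are not given: they have to be found in the camera images.
- tray: aluminium tray, 180 mm (x) by 230 mm (y), walls 40 mm high and 5 mm thick, floor 5 mm thick, 0.35 kg, sliding on the bare table. Origin at the centre of its underside. It goes into the rack with its +y end first; the steel handle is at its -y end
- tray_handle (a point): middle of the tray handle: a bar 110 mm long (tray's x), 12 mm thick (y), 16 mm high, at tray-frame (0, -150, 70) mm; 29 mm clear gap between bar and tray wall, carried at x = +-50 mm by two arms. Axes as the tray's
- rack: low steel rack fixed to the table left of the tray, turned a few degrees. Two side walls 188 mm apart (tray: 180), 58 mm high, 230 mm long in y, lips over the tray's rim 52 mm up, no floor. Origin on the table, where the centre of the tray's underside lies when fully home; insert along its +y, axes parallel. A 30 mm high stop bar at the far end (face at y = +115 mm) meets the tray there
- rack_mouth (a point): middle of the rack's open -y end on the table, at rack-frame (0, -115, 0) mm, axes as the rack's. Flared guides reach 45 mm further out. Over the far part of the rack is a wire roof on blue posts, 208 to 221 mm above the table, from 88 to 237 mm inside the mouth
- jar1: white plastic supplement jar, may be absent: body 56 mm across and 55 mm high, narrower grey cap on top 46 mm across and 25 mm high (80 mm in all), about 0.06 to 0.13 kg; origin at the centre of its underside, z up. Can be gripped by the cap from above. It starts standing on the table in the row in front of the robot
- jar2: white plastic supplement jar, may be absent: body 56 mm across and 55 mm high, narrower grey cap on top 46 mm across and 25 mm high (80 mm in all), about 0.06 to 0.13 kg; origin at the centre of its underside, z up. Can be gripped by the cap from above. It starts standing on the table in the row in front of the robot
- jar3: white plastic supplement jar, may be absent: body 56 mm across and 55 mm high, narrower grey cap on top 46 mm across and 25 mm high (80 mm in all), about 0.06 to 0.13 kg; origin at the centre of its underside, z up. Can be gripped by the cap from above. It starts standing on the table in the row in front of the robot
- jar4: white plastic supplement jar, may be absent: body 56 mm across and 55 mm high, narrower grey cap on top 46 mm across and 25 mm high (80 mm in all), about 0.06 to 0.13 kg; origin at the centre of its underside, z up. Can be gripped by the cap from above. It starts standing on the table in the row in front of the robot
- canister_a: steel canister 76 mm across, 100 mm high, with a rigid arched handle on its lid: bar 70 mm long (canister's x), 12 mm wide (y), 14 mm high, its middle on the axis 139 mm above the underside, 32 mm gap below it. Origin at the centre of the underside, z up. Starts on the stand. Two look alike: one is full (0.45 to 0.55 kg), one empty (0.12 to 0.16 kg); only lifting shows which
- canister_b: steel canister 76 mm across, 100 mm high, with a rigid arched handle on its lid: bar 70 mm long (canister's x), 12 mm wide (y), 14 mm high, its middle on the axis 139 mm above the underside, 32 mm gap below it. Origin at the centre of the underside, z up. Starts on the stand. Two look alike: one is full (0.45 to 0.55 kg), one empty (0.12 to 0.16 kg); only lifting shows which
- stand: low fixed plywood stand on the right, 240 mm (x) by 110 mm (y), 50 mm high, on which the two canisters start 60 mm either side of its middle along x; origin at the centre of its underside
- mat: black rubber mat fixed on the table at the left, 120 x 120 mm, 4 mm thick; origin at the centre of its underside
- tin: flat round steel tin, 58 mm across, 42 mm high, standing in the row with the jars; origin at the centre of its underside. Leave it alone
- syrup: amber glass bottle 56 mm across, 100 mm high, between the stand and the cartons; origin at the centre of its underside. Leave it alone
- preserve: squat glass jar 68 mm across, 85 mm high, left of the rack; origin at the centre of its underside. Leave it alone
Things that resemble listed ones, but are neither listed nor needed, are in the scene too. What is shaped like the jar4 but green is not meant.

How it is judged:
By the outcome, as a careful person would: the job done as asked, in the order asked, and still so for the second after the job is handed in, with the robot touching nothing.
Of jar1, jar2, jar3, jar4 only 2 to 4 are there at a start; the rules pass over those that are not, and their reading is None.
At some moment in a run one of jar1, jar2, jar3, jar4 may be knocked a few centimetres aside while the robot is not near it.
It also fails if it takes over 210 s, if anything falls off the work surface, if the arm or the gripper's body presses on something with over 40 N, if the wrist force passes 120 N, or if a joint passes its speed limit or range.

### The arm

A 6-joint arm with a two-finger parallel gripper is mounted at the origin on the work surface. World frame = base frame: x ahead of the robot, y to its left, z up, the work surface at z = 0. Lengths are in m, angles in rad, forces in N, time in s.
With the tool pointing down it reaches from about 0.25 to 0.775 m from the base axis. Payload 4 kg.
Tool frame: the origin (TCP) lies midway between the tips of the shut fingers; the grasp point (between the pads) lies 19 mm behind it; x points along the fingers, z is the direction in which the jaws open and shut, and the axes are right-handed (so a half turn about x gives the same grasp; the last joint's range is limited). The gripper opens to 94 mm and grips with 3 to 60 N. Pads are 16 mm wide; open, the fingers measure 119 mm over their backs; the gripper's body (75 mm by 177 mm) begins 78 mm behind the grasp point.
Start: joints at [-1.447, 0.087, 1.371, -0, 1.684, -0.103], TCP at [0.124, -0.536, 0.206] pointing down, gripper open.
Joint ranges: [-3.1, 3.1], [-0.76, 2.03], [0.27, 2.55], [-1.08, 4.22], [0.17, 2.65], [-2.57, 2.57]. Speed limits (rad/s): [2.79, 2.79, 3.14, 3.14, 3.14, 3.14].

### API

Orientations are given as a rotation vector (axis times angle).
In Python, from workcell import sensors, vision, robot, finder gives the robot as it stands. The module is installed in compiled form; this text tells all that it offers.
- The arm moves only by the tool apply_moves, never from a script. Its argument "series" is a list of rows, each a list of 7 numbers: the shift along the tool's x, y, z in units of 200 mm (1.0 is 200 mm), then the turn, a rotation vector about the tool's x, y, z in units of 180 degrees (1.0 is 180 degrees), then the closure, from -1 (fully open) to 1 (shut). A call has 1 to 10 rows; each row is the pose to reach, as a shift and turn from the pose measured when the call began, along the tool's axes at that moment, turning the shorter way round; what a row does not reach only later rows make up. A row lasts 1/12 s, in which the tool goes at most 41.7 mm and 7.16 degrees, less where a joint would pass 70% of its speed; a pose out of reach is approached as far as the arm can. A call with a number of a shift or a turn outside -1 to 1 is refused whole. A call with a gripper value outside its range is refused whole. The fingers move at their own pace and stop on an object; "newtons" is the grip in N (left out, the last holds). Time passes only in rows, so rows that repeat a pose let the fingers close. It gives the time, the measured TCP pose, the force and the opening at its end, in the units of the state.
- sensors.state(): the state, without advancing time (a new reading comes with each control period).
- vision.snapshot(name): name is "side" or "top"; returns a dict with "frame" (400x640x3 uint8, red, green, blue), "K" (3x3 intrinsics, pixels), "xyz" and "attitude" of the camera in the world. Camera axes: x right, y up, looking along -z (the intrinsics and any distortion apply to the point x, -y, -z); pixel columns grow to the right and rows downward; lengths in m; the calibration is good to about 2 mm. A picture is of the moment at which its call begins. There is no depth.
- robot.hand_in(): hands the job in, once; it reports no verdict.
Trained networks look in a picture, given as the dict that the camera call returned (one of the last four; its "shot" number tells which), for a name from the list of things; names that differ only in an ending like _2 or _b are one class to them, and where a whole thing is asked for, a point or a joint stands for the part that bears it (a point fixed in the world has none). Each returns a list of dicts, best first, with "score" (0 to 1); they miss things now and then, are a little off and sometimes report something else, mostly with a low value. They report only what shows in the picture. A call takes as long as a camera call. They do not tell look-alikes from the thing itself.
- finder.cut_out(picture, label): "mask" (400x640 bool, what is visible of it) and "at" ([row, column] in pixels, amid what is visible of it).
The state is a dict: "time_s": time; "joint_pos": joint angles; "joint_vel": joint speeds; "joint_torque": joint torques, N m; "eef_pos": TCP position; "tool_rot": TCP orientation; "force": force on the tool from outside, world axes, zero at the start; "ft_torque": the same for the moment, N m; "gripper_width": finger opening in m.
Only numpy, scipy, OpenCV 4.12 (cv2) and the standard library are available. Lean on these libraries where they do the work, as an engineer would, in place of code of your own. Each camera call takes 0.05 s, during which the arm holds its last target.

## Working session

There is one attempt and no reset: what is moved stays moved. The work goes in short steps, Python scripts to look and compute and a tool call to move; the robot and the scene stay as the last step left them, time stands still between calls to the robot, and variables do not carry over. Pictures are saved under pics/ and viewed, and the job is handed in when it is done.

Besides the shell and the picture viewer there is one more tool, called after "Emit:" by a JSON object that holds its "fn" and its "kwargs". apply_moves: Moves the arm, as the interface text tells. Its arguments: {"type":"object","properties":{"series":{"type":"array"},"newtons":{"type":"number"}},"required":["series"]}

```bash
mkdir -p pics; ls; python3 - <<'E'
from workcell import sensors, vision, robot, finder
import cv2
s=sensors.state(); print({k:s[k] for k in s})
for n in ("side","top"):
    p=vision.snapshot(n); print(n,p["K"],p["xyz"],p["attitude"],p["shot"],[k for k in p])
    cv2.imwrite(f"pics/{n}0.png",p["frame"][:,:,::-1])
E
```

```text
pics
{'time_s': 0.0, 'joint_pos': array([-1.44712397e+00,  8.79355460e-02,  1.37223408e+00, -1.36216476e-05,
        1.68357169e+00, -1.03070785e-01]), 'joint_vel': array([-0.00090591, -0.00011433,  0.00086155, -0.00097366, -0.00059052,
       -0.00027827]), 'joint_torque': array([ 1.43266207e-03, -3.40182281e+01, -3.02425325e+01,  7.19417352e-02,
        3.30042851e-02, -1.82375152e-04]), 'eef_pos': array([ 0.12358284, -0.53538523,  0.20432503]), 'tool_rot': array([ 1.04204351,  1.30954625, -1.03954601]), 'force': array([ 0.17473205,  0.01440265, -0.55080391]), 'ft_torque': array([ 0.04363177, -0.00443325, -0.02497577]), 'gripper_width': 0.09432981874200798}
side [[401.09741988   0.         316.15769555]
 [  0.         401.09741988 200.90248573]
 [  0.           0.           1.        ]] [0.1770455  0.6095836  0.92459156] [ 0.21379842 -0.82510433 -2.47038327] 1 ['frame', 'K', 'xyz', 'attitude', 'shot']
top [[409.30923132   0.         320.57751613]
 [  0.         409.30923132 193.06149   ]
 [  0.           0.           1.        ]] [0.3839586  0.06948892 1.27539171] [ 0.07368462 -0.08008169 -1.58384237] 2 ['frame', 'K', 'xyz', 'attitude', 'shot']
```

View pics/top0.png

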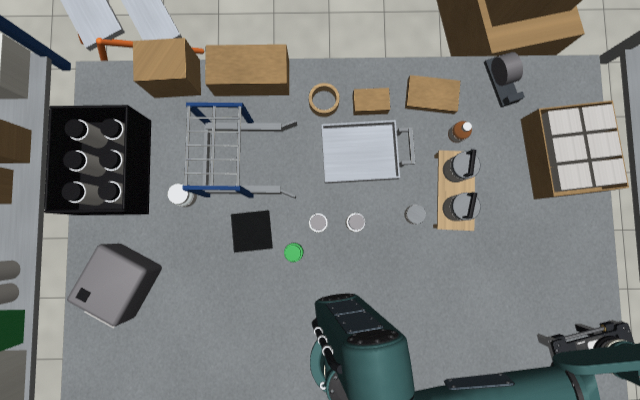

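View pics/side0.png

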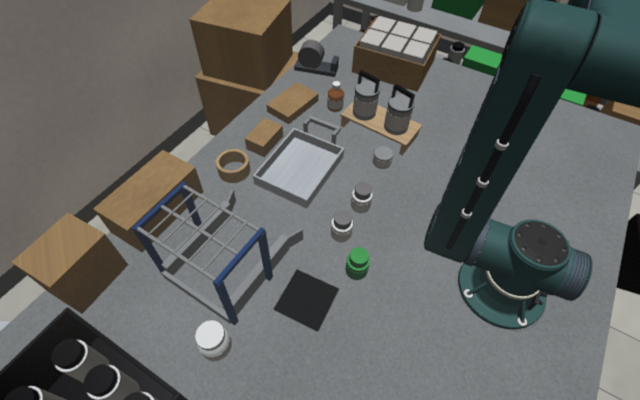

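```bash
cat > h.py <<'E'
import numpy as np, cv2
from scipy.spatial.transform import Rotation as R
from scipy.optimize import least_squares
from workcell import sensors, vision, robot, finder
def ray(p,rc):
    K=p["K"]; r,c=rc
    d=np.array([(c-K[0,2])/K[0,0], -(r-K[1,2])/K[1,1], -1.])
    return np.array(p["xyz"]), R.from_rotvec(p["attitude"]).apply(d)
def at_z(p,rc,z):
    o,d=ray(p,rc); return o+d*(z-o[2])/d[2]
def proj(p,X):
    q=R.from_rotvec(p["attitude"]).inv().apply(np.atleast_2d(X)-p["xyz"])
    u=p["K"][0,0]*q[:,0]/-q[:,2]+p["K"][0,2]; v=p["K"][1,1]*-q[:,1]/-q[:,2]+p["K"][1,2]
    return np.c_[v,u]
def down(yaw):
    """tool x down, tool z (jaw) horizontally at world angle yaw"""
    x=np.array([0,0,-1.]); z=np.array([np.cos(yaw),np.sin(yaw),0]); y=np.cross(z,x)
    return R.from_matrix(np.c_[x,y,z])
def plan(xyz,yaw=None):
    """row needed: yaw in rad of jaw axis (mod pi, nearest) """
    s=sensors.state(); r0=R.from_rotvec(s["tool_rot"])
    sh=r0.inv().apply(np.array(xyz)-s["eef_pos"])/0.2
    best=np.zeros(3)
    if yaw is not None:
        c=[(r0.inv()*down(y)).as_rotvec()/np.pi for y in (yaw,yaw+np.pi)]
        best=min(c,key=np.linalg.norm)
    print("ROW",np.round(np.r_[sh,best],4), "jaw yaw now",np.round(np.degrees(np.arctan2(*r0.as_matrix()[[1,0],2])),1))
def st():
    s=sensors.state(); r0=R.from_rotvec(s["tool_rot"]).as_matrix()
    print("t%.2f"%s["time_s"],"pos",np.round(s["eef_pos"],4),"F",np.round(s["force"],2),"w %.4f"%s["gripper_width"],"x",np.round(r0[:,0],3),"jawyaw %.1f"%np.degrees(np.arctan2(r0[1,2],r0[0,2])),"j",np.round(s["joint_pos"],2))
E
python3 - <<'E'
from h import *
st()
ims=[]
for n in ("top","side"):
    p=vision.snapshot(n); im=p["frame"][:,:,::-1].copy()
    for l in ["tray","tray_handle","rack","jar1","canister_a","stand","mat","tin","syrup","preserve"]:
        for d in finder.cut_out(p,l)[:5]:
            a=d["at"]; m=d["mask"]; ys,xs=np.nonzero(m)
            print(n,l,round(d["score"],2),np.round(a,1),m.sum(),(ys.min(),ys.max(),xs.min(),xs.max()),"z0",np.round(at_z(p,a,0),3)[:2])
E
```

```text
t0.10 pos [ 0.1236 -0.5354  0.2045] F [ 0.1  -0.59 -0.27] w 0.0939 x [-0.     0.002 -1.   ] jawyaw -77.0 j [-1.45  0.09  1.37 -0.    1.68 -0.1 ]
top tray 0.98 [154.3 360.2] 4676 (np.int64(121), np.int64(183), np.int64(322), np.int64(413)) z0 [ 0.63  -0.064]
top tray_handle 0.86 [151.1 363.2] 4786 (np.int64(121), np.int64(183), np.int64(321), np.int64(415)) z0 [ 0.64  -0.073]
top rack 0.82 [144.6 218.7] 3951 (np.int64(103), np.int64(198), np.int64(182), np.int64(296)) z0 [0.668 0.384]
top jar1 0.81 [224.9 353.6] 279 (np.int64(214), np.int64(231), np.int64(346), np.int64(364)) z0 [ 0.408 -0.038]
top canister_a 0.93 [206.4 464. ] 909 (np.int64(193), np.int64(221), np.int64(443), np.int64(480)) z0 [ 0.461 -0.384]
top canister_a 0.69 [166.7 463.3] 845 (np.int64(151), np.int64(182), np.int64(443), np.int64(479)) z0 [ 0.586 -0.388]
top stand 0.92 [192.2 448. ] 1346 (np.int64(151), np.int64(230), np.int64(434), np.int64(474)) z0 [ 0.506 -0.336]
top mat 0.65 [230.6 249.4] 1482 (np.int64(211), np.int64(252), np.int64(231), np.int64(272)) z0 [0.395 0.286]
top tin 0.63 [218.  413.6] 355 (np.int6
[... 2002 characters left out ...]
)) z0 [ 0.508 -0.376]
side mat 0.55 [301.  307.7] 2302 (np.int64(269), np.int64(329), np.int64(275), np.int64(338)) z0 [0.385 0.284]
side mat 0.26 [226.6 340.4] 618 (np.int64(209), np.int64(241), np.int64(330), np.int64(353)) z0 [0.424 0.055]
side tin 0.84 [157.8 379.6] 389 (np.int64(146), np.int64(168), np.int64(372), np.int64(392)) z0 [ 0.447 -0.234]
side syrup 0.82 [ 96.1 336.1] 423 (np.int64(81), np.int64(112), np.int64(327), np.int64(344)) z0 [ 0.712 -0.42 ]
side preserve 0.96 [342.  211.9] 1140 (np.int64(320), np.int64(360), np.int64(195), np.int64(231)) z0 [0.517 0.482]
side preserve 0.59 [158.2 381.6] 385 (np.int64(146), np.int64(168), np.int64(373), np.int64(393)) z0 [ 0.441 -0.236]
```

```bash
python3 - <<'E'
import cv2
a=cv2.imread("pics/top0.png")[80:280,170:500]
cv2.imwrite("pics/topcrop0.png",cv2.resize(a,None,fx=2.4,fy=2.4,interpolation=cv2.INTER_CUBIC))
a=cv2.imread("pics/side0.png")[50:340,180:460]
cv2.imwrite("pics/sidecrop0.png",cv2.resize(a,None,fx=2,fy=2,interpolation=cv2.INTER_CUBIC))
E
```

```text
(no output)
```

View pics/topcrop0.png

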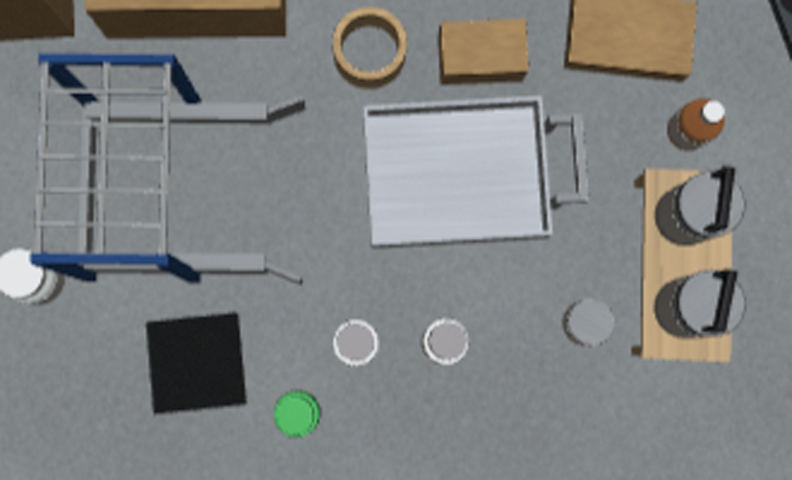

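View pics/sidecrop0.png

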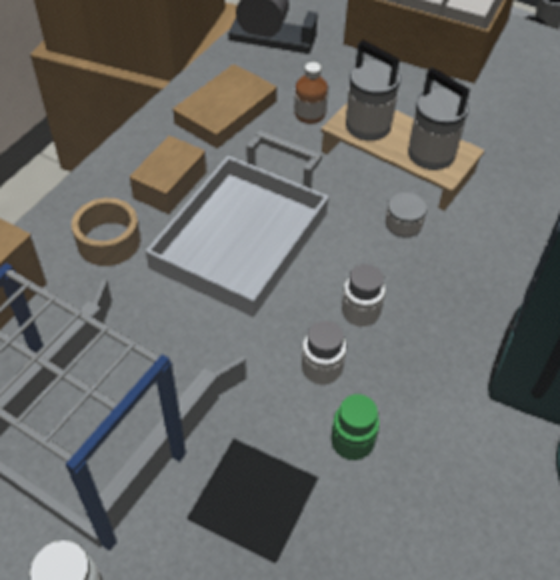

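```bash
python3 - <<'E'
from h import *
def crop(n,r0,r1,c0,c1,f,out):
    p=vision.snapshot(n); a=p["frame"][r0:r1,c0:c1,::-1]
    a=cv2.resize(a,None,fx=f,fy=f,interpolation=cv2.INTER_CUBIC)
    for k in range(c0-c0%10+10,c1,10): cv2.putText(a,str(k),(int((k-c0)*f),8),0,.3,(0,0,255),1); cv2.line(a,(int((k-c0+.5)*f),0),(int((k-c0+.5)*f),4),(0,0,255),1)
    for k in range(r0-r0%10+10,r1,10): cv2.putText(a,str(k),(0,int((k-r0+.5)*f)),0,.3,(0,0,255),1)
    cv2.imwrite(out,a)
crop("top",95,205,170,305,5.8,"pics/rack_t.png")
crop("side",175,330,125,310,4.2,"pics/rack_s.png")
crop("top",110,190,310,420,7,"pics/tray_t.png")
crop("side",110,215,245,350,5.7,"pics/tray_s.png")
E
```

```text
(no output)
```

View pics/rack_t.png

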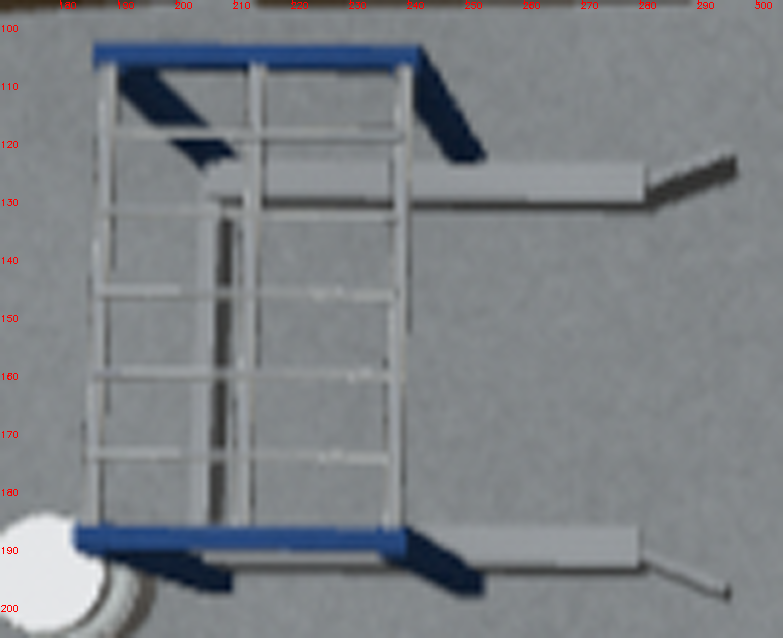

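View pics/rack_s.png

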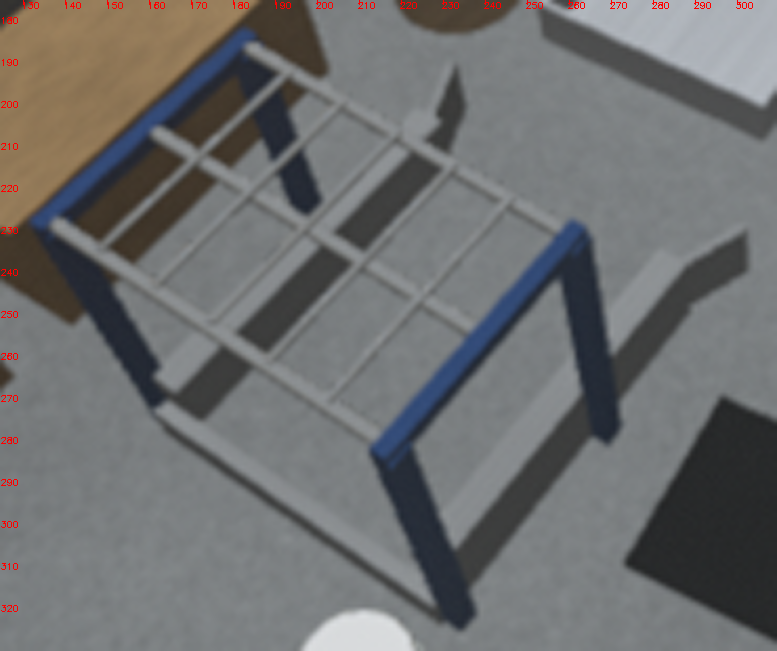

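View pics/tray_t.png

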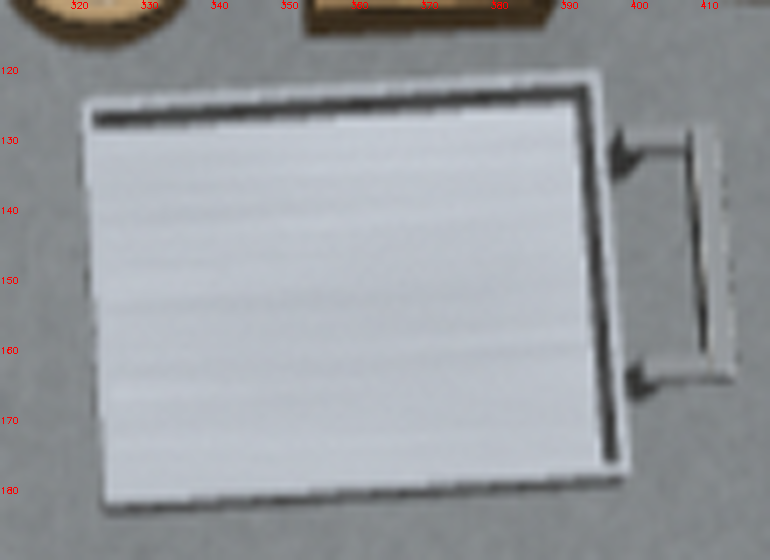

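View pics/tray_s.png

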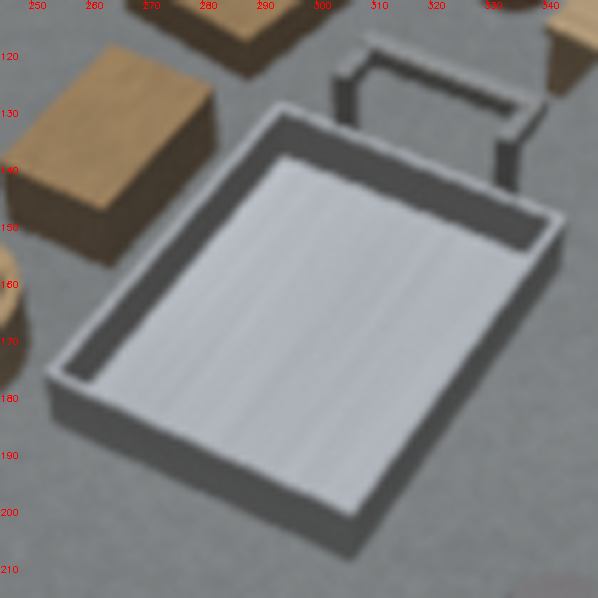

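```bash
cat >> h.py <<'E'
CAM={}
for n,K,x,a in (("side",(401.0974,316.1577,200.9025),[0.1770455,0.6095836,0.92459156],[0.21379842,-0.82510433,-2.47038327]),("top",(409.30923,320.57752,193.06149),[0.3839586,0.06948892,1.27539171],[0.07368462,-0.08008169,-1.58384237])):
    CAM[n]=dict(K=np.array([[K[0],0,K[1]],[0,K[0],K[2]],[0,0,1.]]),xyz=np.array(x),attitude=np.array(a))
def fit(pts,g):
    """pts: (cam,row,col,z,lx,ly)"""
    W=[at_z(CAM[c],(r,k),z)[:2] for c,r,k,z,_,_ in pts]
    def f(v,full=False):
        c,s=np.cos(v[2]),np.sin(v[2]); o=[]
        for w,(_,_,_,_,lx,ly) in zip(W,pts):
            d=w-v[:2]; l=(c*d[0]+s*d[1],-s*d[0]+c*d[1])
            o+= [l[0]-lx if lx is not None else 0, l[1]-ly if ly is not None else 0]
        return np.array(o)
    q=least_squares(f,g,loss="soft_l1",f_scale=.002); print(np.round(q.x[:2],4),"yaw deg %.2f"%np.degrees(q.x[2])); print(np.round(f(q.x).reshape(-1,2)*1000,1).tolist())
    return q.x
E
python3 - <<'E'
from h import *
T=[("top",123.9,321.4),("top",119.6,394.9),("top",177.2,399.5),("top",181.6,324.5),("side",174.8,252.7),("side",127.6,294.),("side",147.7,343.6),("side",200.,306.8)]
L=[(.09,.115),(.09,-.115),(-.09,-.115),(-.09,.115)]*2
print("tray all"); P=[(c,r,k,.04,*l) for (c,r,k),l in zip(T,L)]
fit(P,[.6,-.05,0]); fit(P[:4],[.6,-.05,0]); fit(P[4:],[.6,-.05,0])
print("rack")
P=[("top",122.4,280.7,.058,.104,-.115),("top",129.3,280.7,.058,.083,-.115),("top",185.4,279.5,.058,-.083,-.115),("top",192.3,279.5,.058,-.104,-.115),("top",129.3,215.2,.058,.083,None),("top",130.7,207.1,.03,None,.115),("top",184.2,205.4,.03,None,.115),("top",185.4,248,.058,-.083,None)]
Q=[("side",204.3,228.5,.058,.083,-.115),("side",268.1,167.4,.058,.083,None),("side",236.9,288.8,.058,-.104,-.115),("side",233.5,283.5,.058,-.083,-.115)]
fit(P,[.6,.38,0]); fit(P+Q,[.6,.38,0])
E
```

```text
tray all
[ 0.6328 -0.0588] yaw deg 2.50
[[1.5, -2.2], [2.0, 0.4], [2.2, -0.0], [2.0, -1.1], [-2.2, -0.7], [-3.8, 1.4], [-0.7, 1.5], [-2.8, 0.4]]
[ 0.6347 -0.0594] yaw deg 2.54
[[-0.4, -1.5], [0.0, 1.0], [0.2, 0.7], [0.1, -0.4]]
[ 0.6303 -0.0582] yaw deg 2.45
[[0.1, -1.3], [-1.3, 0.8], [1.9, 0.7], [-0.4, -0.3]]
rack
[0.6158 0.2991] yaw deg -1.34
[[3.6, 0.1], [3.2, -0.3], [-2.2, 0.2], [-1.9, -0.2], [1.3, 0.0], [0.0, 0.5], [0.0, -0.3], [-3.0, 0.0]]
[0.6143 0.2992] yaw deg -1.19
[[4.8, -0.3], [4.4, -0.6], [-0.9, 0.3], [-0.7, -0.0], [3.0, 0.0], [0.0, 0.2], [0.0, -0.2], [-1.6, 0.0], [1.6, 5.0], [-0.1, 0.0], [-4.2, -0.3], [-8.2, -1.1]]
```

```bash
python3 - <<'E'
from h import *
for n,c,r,k,z in [("jarL","top",222,317.8,.08),("jarL","side",216,342,.08),("jarR","top",221.6,355.3,.08),("jarR","side",187.5,362.5,.08),
 ("canN","top",204.9,472.8,.196),("canN","side",94,403,.196),("canF","top",162.4,470.1,.196),("canF","side",78.5,369,.196),
 ("canN e1","top",193,475.3,.196),("canN e2","top",217,470.3,.196),("canF e1","top",149.5,472.4,.196),("canF e2","top",175.3,467.8,.196),
 ("matTL","top",213.4,231.2,.004),("matTR","top",210.3,268.7,.004),("matBL","top",251.4,234,.004),("matBR","top",247.8,272,.004),
 ("tin","top",213.8,415.3,.042),("green","top",252,294,.08),("syrup","top",126,466.5,.1)]:
    print(n,c,np.round(at_z(CAM[c],(r,k),z),3))
plan([0.4,0.0,0.25],None)
plan([0.42,-0.04,0.25],np.pi/2)
E
```

```text
jarL top [0.416 0.073 0.08 ]
jarL side [0.415 0.073 0.08 ]
jarR top [ 0.416 -0.036  0.08 ]
jarR side [ 0.414 -0.038  0.08 ]
canN top [ 0.453 -0.338  0.196]
canN side [ 0.443 -0.313  0.196]
canF top [ 0.566 -0.336  0.196]
canF side [ 0.557 -0.324  0.196]
canN e1 top [ 0.484 -0.346  0.196]
canN e2 top [ 0.421 -0.33   0.196]
canF e1 top [ 0.601 -0.344  0.196]
canF e2 top [ 0.532 -0.329  0.196]
matTL top [0.449 0.342 0.004]
matTR top [0.457 0.225 0.004]
matBL top [0.332 0.332 0.004]
matBR top [0.341 0.215 0.004]
tin top [ 0.438 -0.221  0.042]
green top [0.331 0.143 0.08 ]
syrup top [ 0.691 -0.367  0.1  ]
ROW [-0.2228  1.9488 -2.3004  0.      0.      0.    ] jaw yaw now -77.0
ROW [-0.2228  2.0013 -2.083   0.0722  0.     -0.    ] jaw yaw now -77.0
```

Emit:
{"fn": "apply_moves", "kwargs": {"series": [[-0.11,1.0,-1.0,0.036,0,0,-0.6],[-0.11,1.0,-1.0,0.036,0,0,-0.6],[-0.11,1.0,-1.0,0.036,0,0,-0.6],[-0.11,1.0,-1.0,0.036,0,0,-0.6],[-0.11,1.0,-1.0,0.036,0,0,-0.6],[-0.11,1.0,-1.0,0.036,0,0,-0.6],[-0.11,1.0,-1.0,0.036,0,0,-0.6],[-0.11,1.0,-1.0,0.036,0,0,-0.6]], "newtons": 20}}

```text
time_s: 2.07
eef_pos: [0.2762, -0.292, 0.2289]
tool_rot: [1.121, 1.261, -1.117]
force: [-0.1, -0.3, 0.2]
gripper_width: 0.0752
```

```bash
python3 - <<'E'
from h import *
st(); plan([.415,-.037,.2],np.pi/2)
E
```

```text
t2.07 pos [ 0.2762 -0.292   0.2289] F [-0.09 -0.3   0.17] w 0.0752 x [ 0.004 -0.    -1.   ] jawyaw -83.1 j [-0.96 -0.25  1.64  0.    1.75  0.49]
ROW [ 1.4660e-01  8.4230e-01 -1.1822e+00  3.8500e-02  2.0000e-04 -1.1000e-03] jaw yaw now -83.1
```

Emit:
{"fn": "apply_moves", "kwargs": {"series": [[0.12,0.72,-1.0,0.038,0,0,-0.6],[0.12,0.72,-1.0,0.038,0,0,-0.6],[0.12,0.72,-1.0,0.038,0,0,-0.6],[0.12,0.72,-1.0,0.038,0,0,-0.6],[0.12,0.72,-1.0,0.038,0,0,-0.6],[0.12,0.72,-1.0,0.038,0,0,-0.6],[0.12,0.72,-1.0,0.038,0,0,-0.6],[0.12,0.72,-1.0,0.038,0,0,-0.6]]}}

```text
time_s: 2.73
eef_pos: [0.3956, -0.0746, 0.2047]
tool_rot: [1.205, 1.21, -1.202]
force: [-0.0, -0.1, 0.4]
gripper_width: 0.0754
```

```bash
python3 - <<'E'
from h import *
st(); plan([.415,-.037,.06],np.pi/2)
for n in ("top","side"):
    p=vision.snapshot(n); cv2.imwrite(f"pics/{n}1.png",p["frame"][:,:,::-1])
E
```

```text
t2.73 pos [ 0.3956 -0.0746  0.2047] F [-0.05 -0.05  0.41] w 0.0754 x [ 0.002 -0.    -1.   ] jawyaw -89.6 j [-0.33 -0.25  1.69  0.    1.7   1.24]
ROW [ 7.239e-01  9.660e-02 -1.874e-01  2.200e-03  1.000e-04 -8.000e-04] jaw yaw now -89.6
```

View pics/side1.png

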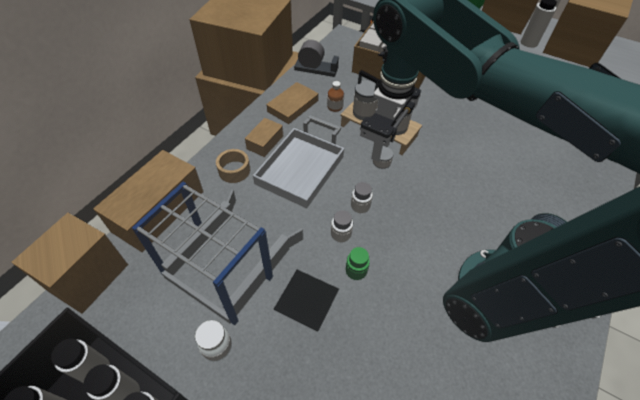

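View pics/top1.png

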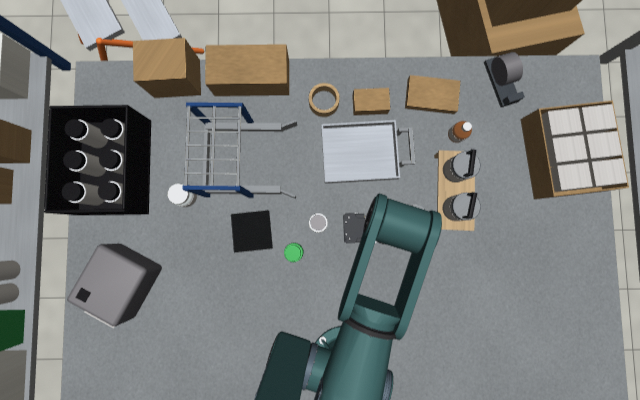

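Emit:
{"fn": "apply_moves", "kwargs": {"series": [[0.1,0.097,-0.187,0,0,0,-0.6],[0.35,0.097,-0.187,0,0,0,-0.6],[0.55,0.097,-0.187,0,0,0,-0.6],[0.7,0.097,-0.187,0,0,0,-0.6],[0.724,0.097,-0.187,0,0,0,-0.6],[0.724,0.097,-0.187,0,0,0,-0.6],[0.724,0.097,-0.187,0,0,0,0.3],[0.724,0.097,-0.187,0,0,0,0.3],[0.724,0.097,-0.187,0,0,0,0.3],[0.724,0.097,-0.187,0,0,0,0.3]], "newtons": 15}}

```text
time_s: 3.67
eef_pos: [0.4164, -0.0405, 0.0629]
tool_rot: [1.21, 1.202, -1.204]
force: [0.1, 0.4, 0.5]
gripper_width: 0.052
```

```bash
python3 - <<'E'
from h import *
st(); plan([.415,-.037,.15],np.pi/2);plan([.675,-.092,.15],np.pi/2)
E
```

```text
t3.67 pos [ 0.4164 -0.0405  0.0629] F [0.12 0.37 0.54] w 0.0520 x [ 0.008 -0.003 -1.   ] jawyaw -89.9 j [-0.23 -0.14  1.88 -0.    1.39  1.34]
ROW [-4.357e-01 -3.800e-03 -1.640e-02  4.000e-04  8.000e-04 -2.400e-03] jaw yaw now -89.9
ROW [-4.2520e-01  1.2958e+00  2.6020e-01  4.0000e-04  8.0000e-04 -2.4000e-03] jaw yaw now -89.9
```

Still closing (0.052) — continue.

Emit:
{"fn": "apply_moves", "kwargs": {"series": [[0.005,0,0,0,0,0,0.3],[0.005,0,0,0,0,0,0.3],[0.005,0,0,0,0,0,0.3],[0.005,0,0,0,0,0,0.3]], "newtons": 20}}

```text
time_s: 4.0
eef_pos: [0.4174, -0.0407, 0.063]
tool_rot: [1.21, 1.2, -1.202]
force: [-0.3, 0.2, 4.4]
gripper_width: 0.0452
```

```bash
python3 - <<'E'
from h import *
st()
E
```

```text
t4.00 pos [ 0.4174 -0.0407  0.063 ] F [-0.29  0.25  4.42] w 0.0452 x [ 0.01  -0.003 -1.   ] jawyaw -89.9 j [-0.23 -0.14  1.88 -0.    1.39  1.34]
```

Emit:
{"fn": "apply_moves", "kwargs": {"series": [[-0.1,0,0,0,0,0,0.3],[-0.25,0,0,0,0,0,0.3],[-0.43,0,0,0,0,0,0.3],[-0.43,0.2,0,0,0,0,0.3],[-0.43,0.4,0.1,0,0,0,0.3],[-0.43,0.6,0.15,0,0,0,0.3],[-0.43,0.8,0.2,0,0,0,0.3],[-0.43,1.0,0.25,0,0,0,0.3],[-0.43,1.0,0.25,0,0,0,0.3],[-0.43,1.0,0.25,0,0,0,0.3]]}}

```text
time_s: 4.83
eef_pos: [0.6169, -0.0904, 0.1469]
tool_rot: [1.208, 1.206, -1.207]
force: [0.3, 0.0, -0.6]
gripper_width: 0.0457
```

```bash
python3 - <<'E'
from h import *
st(); plan([.6765,-.092,.125],np.pi/2);plan([.6765,-.092,.068],np.pi/2)
for n in ("top","side"):
    p=vision.snapshot(n); cv2.imwrite(f"pics/{n}2.png",p["frame"][:,:,::-1])
E
```

```text
t4.83 pos [ 0.6169 -0.0904  0.1469] F [ 0.28  0.03 -0.64] w 0.0457 x [ 0.003 -0.002 -1.   ] jawyaw -89.9 j [-0.24  0.26  1.28 -0.    1.59  1.33]
ROW [ 0.1106  0.2976  0.0084  0.0004  0.0005 -0.001 ] jaw yaw now -89.9
ROW [ 0.3956  0.2968  0.0079  0.0004  0.0005 -0.001 ] jaw yaw now -89.9
```

View pics/side2.png

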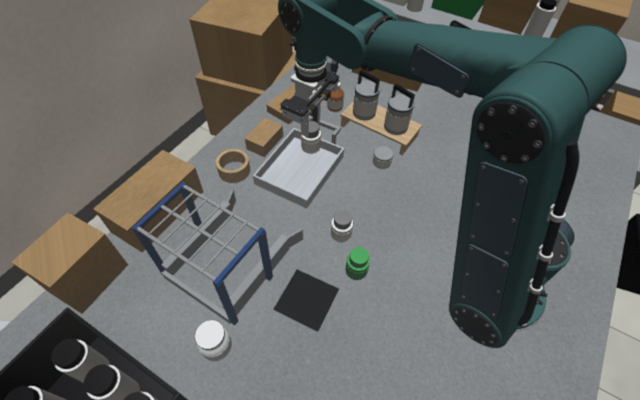

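Emit:
{"fn": "apply_moves", "kwargs": {"series": [[0,0.15,0.008,0,0,0,0.3],[0,0.297,0.008,0,0,0,0.3],[0.1,0.297,0.008,0,0,0,0.3],[0.2,0.297,0.008,0,0,0,0.3],[0.3,0.297,0.008,0,0,0,0.3],[0.37,0.297,0.008,0,0,0,0.3],[0.39,0.297,0.008,0,0,0,0.3],[0.395,0.297,0.008,0,0,0,0.3],[0.395,0.297,0.008,0,0,0,0.3],[0.395,0.297,0.008,0,0,0,0.3]]}}

```text
time_s: 5.77
eef_pos: [0.6761, -0.0915, 0.0739]
tool_rot: [1.21, 1.2, -1.202]
force: [-1.2, -0.3, -1.6]
gripper_width: 0.0452
```

```bash
python3 - <<'E'
from h import *
st(); plan([.6765,-.092,.0675])
E
```

```text
t5.77 pos [ 0.6761 -0.0915  0.0739] F [-1.17 -0.32 -1.57] w 0.0452 x [ 0.01  -0.003 -1.   ] jawyaw -89.9 j [-0.22  0.42  1.22 -0.    1.49  1.35]
ROW [0.0322 0.0018 0.0025 0.     0.     0.    ] jaw yaw now -89.9
```

Emit:
{"fn": "apply_moves", "kwargs": {"series": [[0.02,0,0,0,0,0,0.3],[0.032,0,0,0,0,0,0.3],[0.032,0,0,0,0,0,0.3],[0.032,0,0,0,0,0,0.3]]}}

```text
time_s: 6.1
eef_pos: [0.6768, -0.0916, 0.0685]
tool_rot: [1.211, 1.198, -1.2]
force: [1.3, -0.3, 0.9]
gripper_width: 0.0452
```

```bash
python3 - <<'E'
from h import *
st(); plan([.6765,-.092,.0675])
E
```

```text
t6.10 pos [ 0.6768 -0.0916  0.0685] F [ 1.31 -0.29  0.94] w 0.0452 x [ 0.012 -0.004 -1.   ] jawyaw -89.9 j [-0.22  0.43  1.23 -0.    1.47  1.35]
ROW [ 0.0049 -0.0017  0.0019  0.      0.      0.    ] jaw yaw now -89.9
```

Emit:
{"fn": "apply_moves", "kwargs": {"series": [[0,0,0,0,0,0,-0.4],[0,0,0,0,0,0,-0.6],[0,0,0,0,0,0,-0.6],[0,0,0,0,0,0,-0.6],[-0.15,0,0,0,0,0,-0.6],[-0.35,0,0,0,0,0,-0.6],[-0.5,0,0,0,0,0,-0.6],[-0.55,-0.2,-0.1,0,0,0,-0.6],[-0.55,-0.4,-0.2,0,0,0,-0.6],[-0.55,-0.6,-0.4,0,0,0,-0.6]]}}

```text
time_s: 6.93
eef_pos: [0.5705, -0.0272, 0.1781]
tool_rot: [1.213, 1.195, -1.202]
force: [-0.4, 0.6, 0.1]
gripper_width: 0.0753
```

```bash
python3 - <<'E'
from h import *
st(); plan([.415,.073,.16],np.pi/2)
E
```

```text
t6.93 pos [ 0.5705 -0.0272  0.1781] F [-0.37  0.57  0.07] w 0.0753 x [ 0.014 -0.005 -1.   ] jawyaw -90.1 j [-0.15  0.13  1.38 -0.    1.62  1.43]
ROW [ 7.700e-02 -7.792e-01 -5.006e-01 -3.000e-04  1.500e-03 -4.600e-03] jaw yaw now -90.1
```

Emit:
{"fn": "apply_moves", "kwargs": {"series": [[0.077,-0.78,-0.5,0,0,-0.004,-0.6],[0.077,-0.78,-0.5,0,0,-0.004,-0.6],[0.077,-0.78,-0.5,0,0,-0.004,-0.6],[0.077,-0.78,-0.5,0,0,-0.004,-0.6],[0.077,-0.78,-0.5,0,0,-0.004,-0.6],[0.077,-0.78,-0.5,0,0,-0.004,-0.6],[0.077,-0.78,-0.5,0,0,-0.004,-0.6]]}}

```text
time_s: 7.52
eef_pos: [0.4147, 0.0731, 0.1604]
tool_rot: [1.207, 1.203, -1.209]
force: [0.3, -0.0, 0.9]
gripper_width: 0.0754
```

```bash
python3 - <<'E'
from h import *
st(); plan([.415,.071,.06],np.pi/2)
for n in ("top","side"):
    p=vision.snapshot(n); cv2.imwrite(f"pics/{n}3.png",p["frame"][:,:,::-1])
E
```

```text
t7.52 pos [0.4147 0.0731 0.1604] F [ 0.28 -0.05  0.86] w 0.0754 x [ 0.004 -0.005 -1.   ] jawyaw -90.0 j [ 0.04 -0.19  1.73 -0.01  1.6   1.61]
ROW [ 5.021e-01 -4.000e-04  8.100e-03  2.000e-04  1.600e-03 -1.200e-03] jaw yaw now -90.0
```

View pics/side3.png

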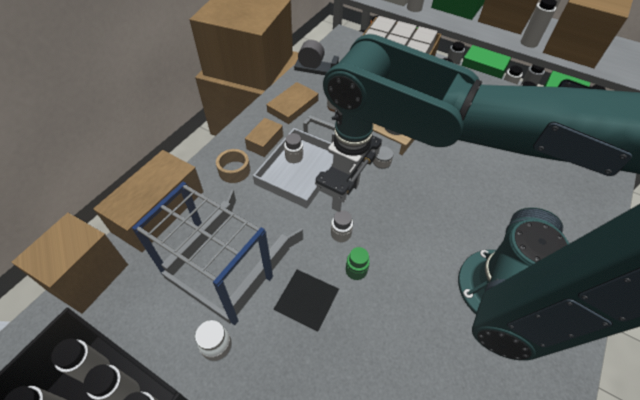

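View pics/top3.png

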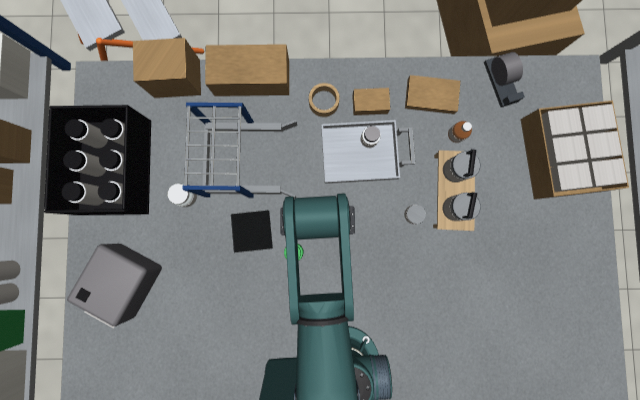

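Emit:
{"fn": "apply_moves", "kwargs": {"series": [[0.2,0,0.008,0,0,0,-0.6],[0.35,0,0.008,0,0,0,-0.6],[0.45,0,0.008,0,0,0,-0.6],[0.5,0,0.008,0,0,0,-0.6],[0.5,0,0.008,0,0,0,0.0],[0.5,0,0.008,0,0,0,0.3],[0.5,0,0.008,0,0,0,0.3],[0.5,0,0.008,0,0,0,0.3],[0.5,0,0.008,0,0,0,0.3],[0.5,0,0.008,0,0,0,0.3]]}}

```text
time_s: 8.45
eef_pos: [0.4176, 0.0704, 0.062]
tool_rot: [1.21, 1.2, -1.208]
force: [0.7, 0.6, 3.1]
gripper_width: 0.0455
```

Emit:
{"fn": "apply_moves", "kwargs": {"series": [[0,0,0,0,0,0,0.3],[0,0,0,0,0,0,0.3]]}}

```text
time_s: 8.62
eef_pos: [0.4179, 0.0704, 0.0626]
tool_rot: [1.21, 1.199, -1.207]
force: [0.3, -0.4, -0.3]
gripper_width: 0.0456
```

```bash
python3 - <<'E'
from h import *
st(); plan([.5925,-.0956,.155],np.pi/2)
E
```

```text
t8.62 pos [0.4179 0.0704 0.0626] F [ 0.29 -0.39 -0.34] w 0.0456 x [ 0.008 -0.005 -1.   ] jawyaw -90.1 j [ 0.04 -0.13  1.87 -0.01  1.39  1.61]
ROW [-4.512e-01  8.779e-01  8.313e-01 -4.000e-04  1.600e-03 -2.500e-03] jaw yaw now -90.1
```

Emit:
{"fn": "apply_moves", "kwargs": {"series": [[-0.15,0,0,0,0,0,0.3],[-0.35,0,0,0,0,0,0.3],[-0.45,0.1,0.1,0,0,0,0.3],[-0.45,0.25,0.25,0,0,0,0.3],[-0.45,0.4,0.4,0,0,0,0.3],[-0.45,0.55,0.55,0,0,0,0.3],[-0.45,0.7,0.7,0,0,0,0.3],[-0.45,0.88,0.83,0,0,0,0.3],[-0.45,0.88,0.83,0,0,0,0.3],[-0.45,0.88,0.83,0,0,0,0.3]]}}

```text
time_s: 9.45
eef_pos: [0.5935, -0.0969, 0.1524]
tool_rot: [1.211, 1.201, -1.211]
force: [-0.7, 0.6, -0.9]
gripper_width: 0.0456
```

```bash
python3 - <<'E'
from h import *
st(); plan([.5925,-.0956,.068],np.pi/2)
p=vision.snapshot("side"); cv2.imwrite(f"pics/side4.png",p["frame"][100:260,200:420,::-1])
E
```

```text
t9.45 pos [ 0.5935 -0.0969  0.1524] F [-0.65  0.61 -0.85] w 0.0456 x [ 0.004 -0.004 -1.   ] jawyaw -90.2 j [-0.25  0.21  1.33 -0.    1.59  1.32]
ROW [ 0.422  -0.0067 -0.0085 -0.0012  0.0013 -0.0013] jaw yaw now -90.2
```

View pics/side4.png

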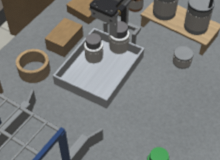

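Emit:
{"fn": "apply_moves", "kwargs": {"series": [[0.12,-0.006,-0.008,0,0,0,0.3],[0.24,-0.006,-0.008,0,0,0,0.3],[0.33,-0.006,-0.008,0,0,0,0.3],[0.38,-0.006,-0.008,0,0,0,0.3],[0.41,-0.006,-0.008,0,0,0,0.3],[0.425,-0.006,-0.008,0,0,0,0.3],[0.425,-0.006,-0.008,0,0,0,0.3],[0.425,-0.006,-0.008,0,0,0,0.3]]}}

```text
time_s: 10.17
eef_pos: [0.5923, -0.0941, 0.0698]
tool_rot: [1.211, 1.2, -1.208]
force: [-0.5, 0.0, -0.7]
gripper_width: 0.0454
```

```bash
python3 - <<'E'
from h import *
st(); plan([.5925,-.0956,.067])
E
```

```text
t10.17 pos [ 0.5923 -0.0941  0.0698] F [-0.54  0.05 -0.67] w 0.0454 x [ 0.007 -0.004 -1.   ] jawyaw -90.1 j [-0.25  0.25  1.45 -0.    1.43  1.32]
ROW [0.0138 0.0007 0.0072 0.     0.     0.    ] jaw yaw now -90.1
```

Emit:
{"fn": "apply_moves", "kwargs": {"series": [[0.01,0,0,0,0,0,0.3],[0.014,0,0,0,0,0,0.3],[0.014,0,0,0,0,0,0.3],[0.01,0,0,0,0,0,-0.3],[0.01,0,0,0,0,0,-0.6],[0.0,0,0,0,0,0,-0.6],[0,0,0,0,0,0,-0.6],[-0.2,0,0,0,0,0,-0.6],[-0.4,0,0,0,0,0,-0.6],[-0.6,0,0,0,0,0,-0.6]]}}

```text
time_s: 11.0
eef_pos: [0.5907, -0.0934, 0.1903]
tool_rot: [1.21, 1.202, -1.209]
force: [1.1, 0.1, -0.4]
gripper_width: 0.0754
```

```bash
python3 - <<'E'
from h import *
st(); plan([.456,-.337,.25],None)
def crop(n,r0,r1,c0,c1,f,out):
    p=vision.snapshot(n); a=p["frame"][r0:r1,c0:c1,::-1]
    a=cv2.resize(a,None,fx=f,fy=f,interpolation=cv2.INTER_CUBIC); cv2.imwrite(out,a)
crop("top",110,240,300,500,4,"pics/t5.png")
crop("side",60,215,245,435,4,"pics/s5.png")
E
```

```text
t11.00 pos [ 0.5907 -0.0934  0.1903] F [ 1.09  0.08 -0.38] w 0.0754 x [ 0.005 -0.004 -1.   ] jawyaw -90.1 j [-0.25  0.19  1.28 -0.    1.66  1.32]
ROW [-0.2972 -0.6699  1.2202  0.      0.      0.    ] jaw yaw now -90.1
```

View pics/t5.png

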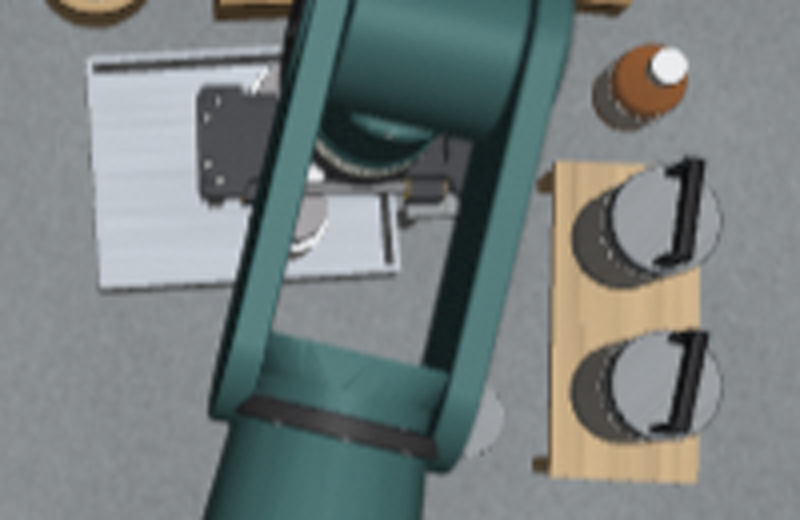

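View pics/s5.png

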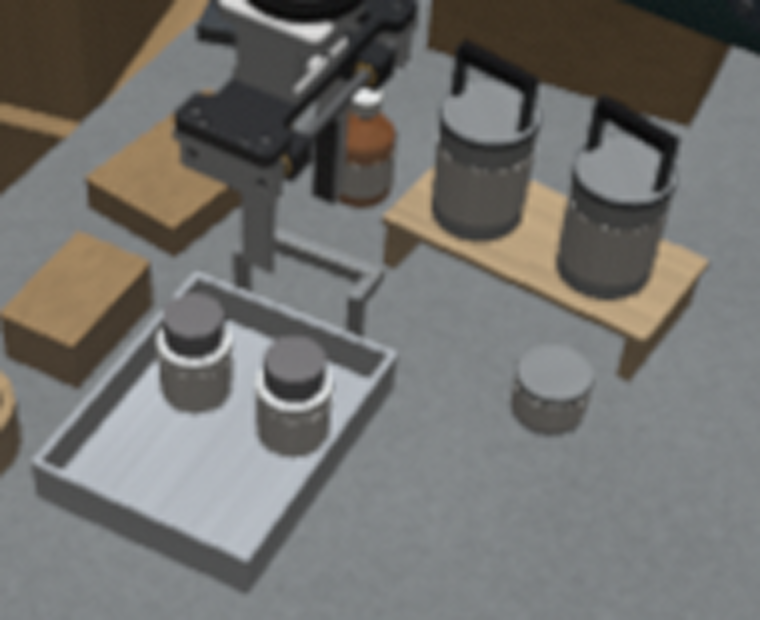

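```bash
python3 - <<'E'
from h import *
for n,c,r,k,z in [("Fbar","top",162,472,.196),("Flid","top",164,466.2,.15),("Flid","side",88.7,366.7,.15),("Nbar","top",205,472.2,.196),("Nlid","top",205.7,466.2,.15),("Nlid","side",102.7,400.2,.15),
("standTL","top",150,438.3,.05),("standBL","top",229,437.4,.05),("standBR","top",230,473.5,.05)]:
    print(n,c,np.round(at_z(CAM[c],(r,k),z),3))
E
```

```text
Fbar top [ 0.567 -0.342  0.196]
Flid top [ 0.57  -0.343  0.15 ]
Flid side [ 0.564 -0.334  0.15 ]
Nbar top [ 0.452 -0.336  0.196]
Nlid top [ 0.453 -0.337  0.15 ]
Nlid side [ 0.45 -0.33  0.15]
standTL top [ 0.631 -0.296  0.05 ]
standBL top [ 0.391 -0.284  0.05 ]
standBR top [ 0.387 -0.391  0.05 ]
```

```bash
python3 - <<'E'
from h import *
plan([.451,-.335,.25],np.radians(-101))
E
```

```text
ROW [-0.2582 -0.7148  1.2054  0.0605  0.002  -0.0077] jaw yaw now -90.1
```

Emit:
{"fn": "apply_moves", "kwargs": {"series": [[-0.2,0,0,0,0,0,-0.5],[-0.3,-0.1,0.2,0.01,0,0,-0.5],[-0.3,-0.24,0.4,0.02,0,0,-0.5],[-0.3,-0.36,0.6,0.03,0,0,-0.5],[-0.3,-0.48,0.8,0.04,0,0,-0.5],[-0.3,-0.6,1.0,0.05,0,0,-0.5],[-0.3,-0.7,1.0,0.06,0,0,-0.5],[-0.3,-0.7,1.0,0.06,0,0,-0.5],[-0.3,-0.7,1.0,0.06,0,0,-0.5]]}}

```text
time_s: 11.85
eef_pos: [0.4523, -0.2954, 0.258]
tool_rot: [1.357, 1.088, -1.335]
force: [-0.5, 0.4, 0.9]
gripper_width: 0.0702
```

```bash
python3 - <<'E'
from h import *
st(); plan([.451,-.335,.172],np.radians(-101))
E
```

```text
t11.85 pos [ 0.4523 -0.2954  0.258 ] F [-0.49  0.36  0.91] w 0.0702 x [ 0.024 -0.009 -1.   ] jawyaw -101.2 j [-0.69  0.04  1.32  0.01  1.76  1.08]
ROW [ 0.4316  0.0212  0.1939 -0.0008  0.0013 -0.0079] jaw yaw now -101.2
```

Emit:
{"fn": "apply_moves", "kwargs": {"series": [[0,0.02,0.1,0,0.001,-0.008,-0.5],[0,0.02,0.194,0,0.001,-0.008,-0.5],[0,0.02,0.194,0,0.001,-0.008,-0.5],[0,0.02,0.194,0,0.001,-0.008,-0.5]]}}

```text
time_s: 12.18
eef_pos: [0.4497, -0.3334, 0.2578]
tool_rot: [1.351, 1.112, -1.35]
force: [0.3, 1.4, -0.1]
gripper_width: 0.0706
```

```bash
python3 - <<'E'
from h import *
st(); plan([.451,-.335,.172],np.radians(-101))
def crop(n,r0,r1,c0,c1,f,out):
    p=vision.snapshot(n); a=p["frame"][r0:r1,c0:c1,::-1]
    a=cv2.resize(a,None,fx=f,fy=f,interpolation=cv2.INTER_CUBIC); cv2.imwrite(out,a)
crop("top",130,260,400,530,5,"pics/t6.png")
crop("side",40,180,315,455,5,"pics/s6.png")
E
```

```text
t12.18 pos [ 0.4497 -0.3334  0.2578] F [ 0.27  1.44 -0.08] w 0.0706 x [-0.     0.001 -1.   ] jawyaw -101.1 j [-0.74  0.11  1.25  0.    1.79  1.02]
ROW [ 4.288e-01  8.100e-03  6.900e-03 -5.000e-04 -2.000e-04  2.000e-04] jaw yaw now -101.1
```

View pics/s6.png

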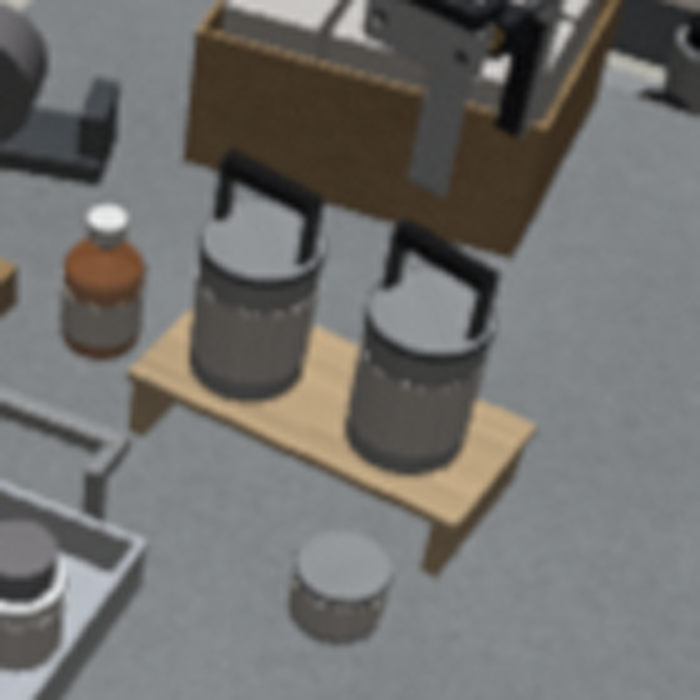

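View pics/t6.png

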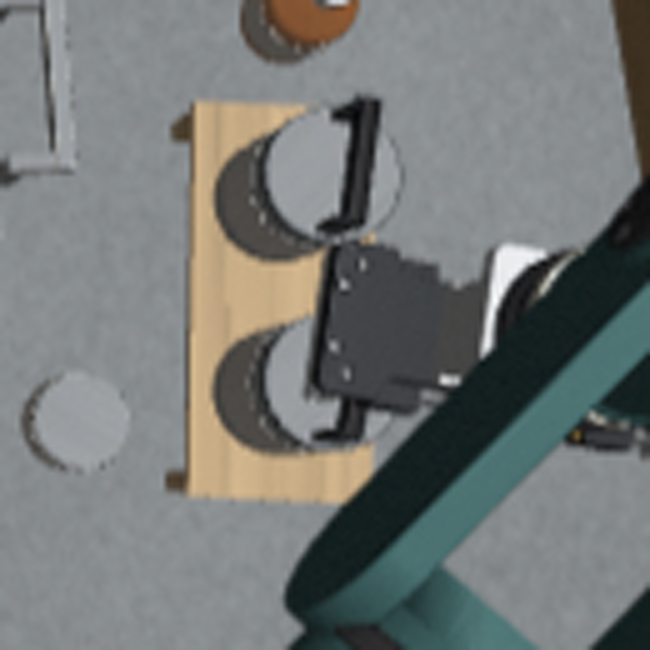

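Emit:
{"fn": "apply_moves", "kwargs": {"series": [[0.1,0.008,0.007,0,0,0,-0.5],[0.22,0.008,0.007,0,0,0,-0.5],[0.32,0.008,0.007,0,0,0,-0.5],[0.39,0.008,0.007,0,0,0,-0.5],[0.42,0.008,0.007,0,0,0,-0.5],[0.43,0.008,0.007,0,0,0,-0.5],[0.43,0.008,0.007,0,0,0,-0.5]]}}

```text
time_s: 12.87
eef_pos: [0.4514, -0.3337, 0.1725]
tool_rot: [1.349, 1.112, -1.348]
force: [0.3, -0.3, -0.2]
gripper_width: 0.0703
```

```bash
python3 - <<'E'
from h import *
st()
E
```

```text
t12.87 pos [ 0.4514 -0.3337  0.1725] F [ 0.3  -0.3  -0.22] w 0.0703 x [ 0.  0. -1.] jawyaw -101.0 j [-0.74  0.12  1.4   0.    1.62  1.02]
```

Emit:
{"fn": "apply_moves", "kwargs": {"series": [[0,0,0,0,0,0,0.2],[0,0,0,0,0,0,0.5],[0,0,0,0,0,0,0.8],[0,0,0,0,0,0,0.9],[0,0,0,0,0,0,1.0],[0,0,0,0,0,0,1.0],[0,0,0,0,0,0,1.0],[0,0,0,0,0,0,1.0],[0,0,0,0,0,0,1.0],[0,0,0,0,0,0,1.0]], "newtons": 15}}

```text
time_s: 13.7
eef_pos: [0.4513, -0.3337, 0.1723]
tool_rot: [1.349, 1.113, -1.348]
force: [-0.3, -0.8, -2.0]
gripper_width: 0.0122
```

Emit:
{"fn": "apply_moves", "kwargs": {"series": [[0,0,0,0,0,0,1.0],[0,0,0,0,0,0,1.0],[-0.05,0,0,0,0,0,1.0],[-0.1,0,0,0,0,0,1.0],[-0.15,0,0,0,0,0,1.0],[-0.2,0,0,0,0,0,1.0],[-0.2,0,0,0,0,0,1.0],[-0.2,0,0,0,0,0,1.0],[-0.2,0,0,0,0,0,1.0],[-0.2,0,0,0,0,0,1.0]], "newtons": 35}}

```text
time_s: 14.53
eef_pos: [0.4511, -0.3335, 0.2116]
tool_rot: [1.349, 1.114, -1.349]
force: [-1.3, -0.3, -1.5]
gripper_width: 0.0113
```

```bash
python3 - <<'E'
from h import *
for i in range(6):
    st(); vision.snapshot("side")
def crop(n,r0,r1,c0,c1,f,out):
    p=vision.snapshot(n); a=p["frame"][r0:r1,c0:c1,::-1]
    a=cv2.resize(a,None,fx=f,fy=f,interpolation=cv2.INTER_CUBIC); cv2.imwrite(out,a)
crop("side",40,180,315,455,5,"pics/s7.png")
E
```

```text
t14.53 pos [ 0.4511 -0.3335  0.2116] F [-1.32 -0.31 -1.53] w 0.0113 x [-0.001  0.001 -1.   ] jawyaw -101.0 j [-0.74  0.11  1.33  0.    1.7   1.02]
t14.58 pos [ 0.451  -0.3334  0.2115] F [-0.42 -0.09 -1.8 ] w 0.0124 x [-0.001  0.002 -1.   ] jawyaw -101.0 j [-0.74  0.11  1.33  0.    1.7   1.02]
t14.63 pos [ 0.4511 -0.3335  0.2115] F [ 0.52  0.93 -1.35] w 0.0118 x [-0.001  0.001 -1.   ] jawyaw -101.0 j [-0.74  0.11  1.33  0.    1.7   1.02]
t14.68 pos [ 0.4511 -0.3335  0.2116] F [ 0.19  0.09 -0.81] w 0.0118 x [-0.001  0.001 -1.   ] jawyaw -101.0 j [-0.74  0.11  1.33  0.    1.7   1.02]
t14.73 pos [ 0.4511 -0.3335  0.2117] F [-1.37 -0.22 -2.04] w 0.0119 x [-0.001  0.001 -1.   ] jawyaw -101.0 j [-0.74  0.11  1.33  0.    1.7   1.02]
t14.78 pos [ 0.4512 -0.3336  0.2118] F [ 0.07  0.34 -1.43] w 0.0115 x [-0.001  0.001 -1.   ] jawyaw -101.0 j [-0.74  0.11  1.33  0.    1.7   1.02]
```

View pics/s7.png

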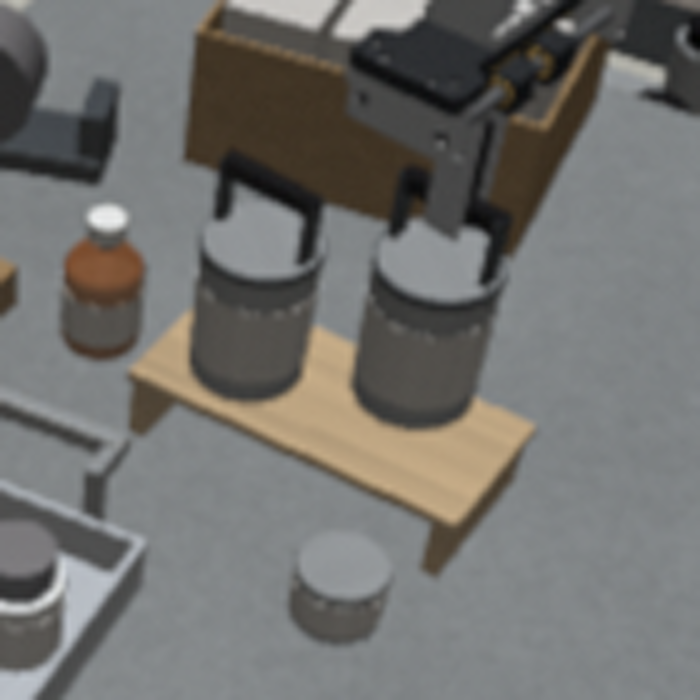

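```bash
python3 - <<'E'
from h import *
plan([.43,-.334,.27]); plan([.43,-.14,.27],np.radians(-90))
E
```

```text
ROW [-0.2897 -0.104   0.0217  0.      0.      0.    ] jaw yaw now -101.0
ROW [-2.889e-01 -2.886e-01 -9.306e-01 -6.090e-02 -2.000e-04  1.000e-04] jaw yaw now -101.0
```

Emit:
{"fn": "apply_moves", "kwargs": {"series": [[-0.1,0,0,0,0,0,1],[-0.2,-0.05,0,0,0,0,1],[-0.29,-0.1,0,0,0,0,1],[-0.29,-0.12,-0.12,-0.01,0,0,1],[-0.29,-0.16,-0.27,-0.02,0,0,1],[-0.29,-0.2,-0.43,-0.03,0,0,1],[-0.29,-0.23,-0.59,-0.04,0,0,1],[-0.29,-0.26,-0.75,-0.05,0,0,1],[-0.29,-0.29,-0.88,-0.06,0,0,1],[-0.29,-0.29,-0.93,-0.06,0,0,1]]}}

```text
time_s: 15.72
eef_pos: [0.4293, -0.137, 0.271]
tool_rot: [1.21, 1.21, -1.207]
force: [0.3, -0.6, -0.9]
gripper_width: 0.012
```

```bash
python3 - <<'E'
from h import *
st(); plan([.41,.05,.27],np.radians(-75))
E
```

```text
t15.72 pos [ 0.4293 -0.137   0.271 ] F [ 0.27 -0.61 -0.9 ] w 0.0120 x [ 0.001  0.002 -1.   ] jawyaw -89.9 j [-0.44 -0.14  1.46  0.    1.82  1.13]
ROW [ 6.30e-03 -9.55e-02 -9.35e-01 -8.30e-02 -5.00e-04 -4.00e-04] jaw yaw now -89.9
```

Emit:
{"fn": "apply_moves", "kwargs": {"series": [[0,0,-0.1,-0.01,0,0,1],[0,-0.02,-0.25,-0.02,0,0,1],[0,-0.04,-0.41,-0.035,0,0,1],[0,-0.06,-0.57,-0.05,0,0,1],[0,-0.08,-0.73,-0.065,0,0,1],[0,-0.09,-0.87,-0.08,0,0,1],[0.005,-0.095,-0.935,-0.083,0,0,1],[0.005,-0.095,-0.935,-0.083,0,0,1]]}}

```text
time_s: 16.38
eef_pos: [0.41, 0.0519, 0.2703]
tool_rot: [1.014, 1.323, -1.009]
force: [-0.3, -1.2, -1.7]
gripper_width: 0.0117
```

```bash
python3 - <<'E'
from h import *
st(); plan([.394,.24,.27],np.radians(-60))
E
```

```text
t16.38 pos [0.41   0.0519 0.2703] F [-0.3  -1.19 -1.71] w 0.0117 x [ 0.002  0.002 -1.   ] jawyaw -74.8 j [-0.01 -0.22  1.54  0.    1.83  1.29]
ROW [ 3.700e-03  1.693e-01 -9.286e-01 -8.220e-02 -5.000e-04 -7.000e-04] jaw yaw now -74.8
```

Emit:
{"fn": "apply_moves", "kwargs": {"series": [[0,0.01,-0.1,-0.01,0,0,1],[0,0.04,-0.25,-0.02,0,0,1],[0,0.07,-0.41,-0.035,0,0,1],[0,0.1,-0.57,-0.05,0,0,1],[0,0.13,-0.73,-0.065,0,0,1],[0,0.16,-0.87,-0.08,0,0,1],[0.004,0.169,-0.93,-0.082,0,0,1],[0.004,0.169,-0.93,-0.082,0,0,1],[0.004,0.169,-0.93,-0.082,0,0,1]]}}

```text
time_s: 17.13
eef_pos: [0.3945, 0.2394, 0.2696]
tool_rot: [0.817, 1.411, -0.815]
force: [0.5, 0.0, -1.4]
gripper_width: 0.0118
```

```bash
python3 - <<'E'
from h import *
st(); plan([.394,.279,.27]);plan([.394,.279,.135])
p=vision.snapshot("side"); cv2.imwrite("pics/s8.png",p["frame"][:,:,::-1])
p=vision.snapshot("top"); cv2.imwrite("pics/t8.png",p["frame"][:,:,::-1])
E
```

```text
t17.13 pos [0.3945 0.2394 0.2696] F [ 0.55  0.03 -1.43] w 0.0118 x [ 0.001  0.001 -1.   ] jawyaw -60.1 j [ 0.42 -0.12  1.45  0.    1.81  1.47]
ROW [-0.0019  0.0965 -0.1726  0.      0.      0.    ] jaw yaw now -60.1
ROW [ 0.6731  0.0956 -0.1727  0.      0.      0.    ] jaw yaw now -60.1
```

View pics/s8.png

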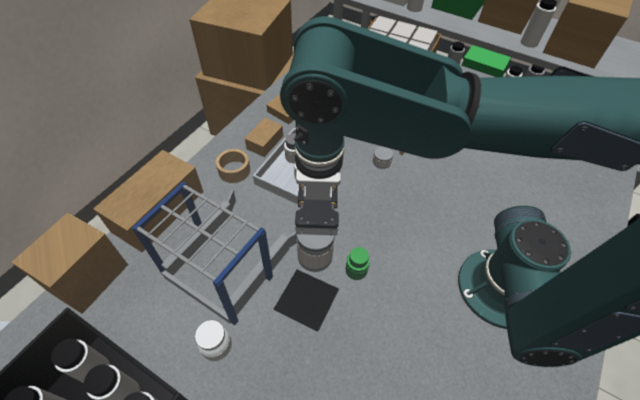

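View pics/t8.png

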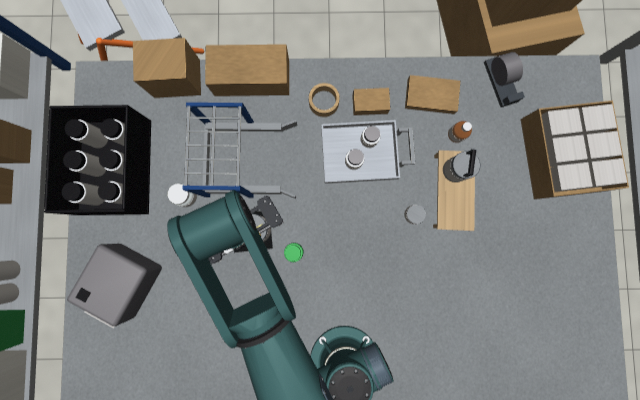

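Emit:
{"fn": "apply_moves", "kwargs": {"series": [[0,0.05,-0.09,0,0,0,1],[0,0.096,-0.173,0,0,0,1],[0.1,0.096,-0.173,0,0,0,1],[0.22,0.096,-0.173,0,0,0,1],[0.34,0.096,-0.173,0,0,0,1],[0.46,0.096,-0.173,0,0,0,1],[0.56,0.096,-0.173,0,0,0,1],[0.63,0.096,-0.173,0,0,0,1],[0.673,0.096,-0.173,0,0,0,1],[0.673,0.096,-0.173,0,0,0,1]]}}

```text
time_s: 18.07
eef_pos: [0.3935, 0.2767, 0.1333]
tool_rot: [0.818, 1.412, -0.821]
force: [-0.5, -0.9, -1.2]
gripper_width: 0.012
```

```bash
python3 - <<'E'
from h import *
st(); plan([.394,.279,.1255])
p=vision.snapshot("side"); cv2.imwrite("pics/s9.png",cv2.resize(p["frame"][180:360,230:430,::-1],None,fx=3.5,fy=3.3))
p=vision.snapshot("top"); cv2.imwrite("pics/t9.png",cv2.resize(p["frame"][110:280,200:420,::-1],None,fx=3.5,fy=3.5))
E
```

```text
t18.07 pos [0.3935 0.2767 0.1333] F [-0.49 -0.89 -1.2 ] w 0.0120 x [-0.002 -0.001 -1.   ] jawyaw -60.3 j [ 0.49 -0.04  1.64 -0.    1.54  1.55]
ROW [ 0.0389  0.0077 -0.0089  0.      0.      0.    ] jaw yaw now -60.3
```

View pics/s9.png

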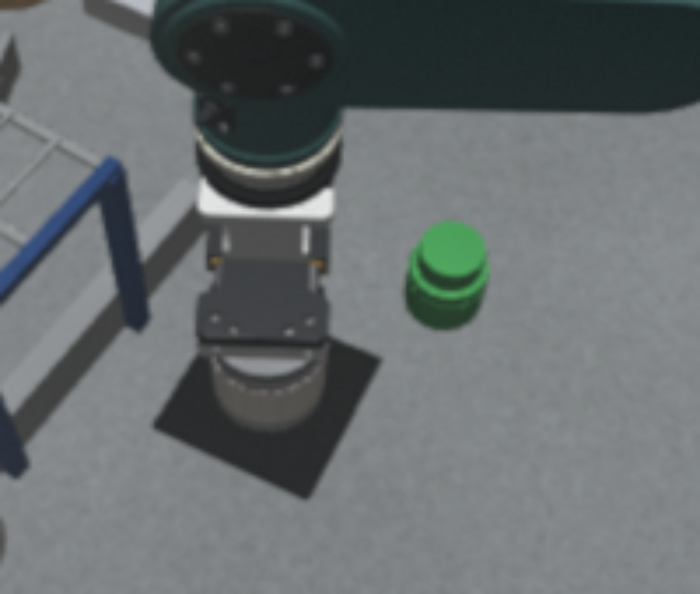

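View pics/t9.png

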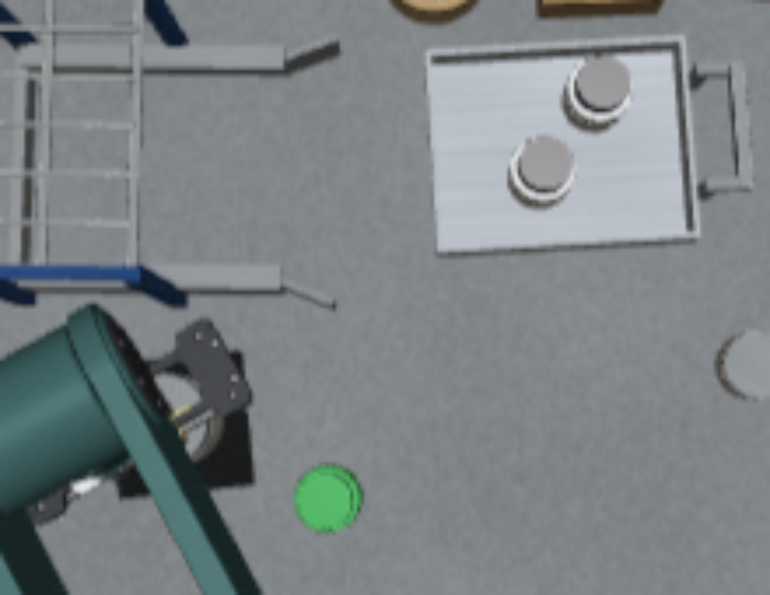

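Emit:
{"fn": "apply_moves", "kwargs": {"series": [[0.01,0.008,-0.009,0,0,0,1],[0.02,0.008,-0.009,0,0,0,1],[0.03,0.008,-0.009,0,0,0,1],[0.037,0.008,-0.009,0,0,0,1],[0.04,0.008,-0.009,0,0,0,1],[0.04,0.008,-0.009,0,0,0,1]]}}

```text
time_s: 18.67
eef_pos: [0.3953, 0.2804, 0.1279]
tool_rot: [0.82, 1.41, -0.817]
force: [0.1, -0.0, -2.2]
gripper_width: 0.0118
```

```bash
python3 - <<'E'
from h import *
st(); vision.snapshot("top"); st()
E
```

```text
t18.67 pos [0.3953 0.2804 0.1279] F [ 0.09 -0.   -2.24] w 0.0118 x [ 0.002  0.001 -1.   ] jawyaw -60.2 j [ 0.5  -0.03  1.65 -0.    1.52  1.55]
t18.72 pos [0.3953 0.2804 0.128 ] F [-0.8   0.11 -1.65] w 0.0113 x [ 0.003  0.001 -1.   ] jawyaw -60.2 j [ 0.5  -0.03  1.65 -0.    1.52  1.55]
```

Not yet touching; lower a little further.

Emit:
{"fn": "apply_moves", "kwargs": {"series": [[0.01,0,0,0,0,0,1],[0.015,0,0,0,0,0,1],[0.02,0,0,0,0,0,1],[0.02,0,0,0,0,0,1]]}}

```text
time_s: 19.05
eef_pos: [0.3962, 0.2805, 0.1259]
tool_rot: [0.822, 1.408, -0.815]
force: [-1.3, -1.2, 5.2]
gripper_width: 0.0115
```

```bash
python3 - <<'E'
from h import *
st(); vision.snapshot("top"); st()
E
```

```text
t19.05 pos [0.3962 0.2805 0.1259] F [-1.28 -1.15  5.18] w 0.0115 x [ 0.005  0.002 -1.   ] jawyaw -60.3 j [ 0.5  -0.03  1.65 -0.    1.52  1.55]
t19.10 pos [0.3962 0.2806 0.1259] F [-1.07 -1.68  5.34] w 0.0119 x [ 0.005  0.002 -1.   ] jawyaw -60.3 j [ 0.5  -0.03  1.65 -0.    1.52  1.55]
```

Contact. Release, then rise.

Emit:
{"fn": "apply_moves", "kwargs": {"series": [[-0.008,0,0,0,0,0,0.6],[-0.008,0,0,0,0,0,0.3],[-0.008,0,0,0,0,0,0.0],[-0.008,0,0,0,0,0,-0.2],[-0.008,0,0,0,0,0,-0.2],[-0.1,0,0,0,0,0,-0.2],[-0.25,0,0,0,0,0,-0.2],[-0.43,0,0,0,0,0,-0.2],[-0.61,0,0,0,0,0,-0.2],[-0.8,0,0,0,0,0,-0.2]]}}

```text
time_s: 19.93
eef_pos: [0.3948, 0.2799, 0.2866]
tool_rot: [0.821, 1.409, -0.816]
force: [0.1, 0.3, -0.4]
gripper_width: 0.0565
```

```bash
python3 - <<'E'
from h import *
st(); plan([.42,.03,.29],np.radians(-80))
E
```

```text
t19.93 pos [0.3948 0.2799 0.2866] F [ 0.09  0.34 -0.42] w 0.0565 x [ 0.004  0.001 -1.   ] jawyaw -60.2 j [ 0.5  -0.07  1.37 -0.    1.84  1.55]
ROW [-0.0182 -0.5107  1.1475  0.1097 -0.     -0.0013] jaw yaw now -60.2
```

Emit:
{"fn": "apply_moves", "kwargs": {"series": [[0,-0.45,1.0,0.09,0,0,-0.5],[0,-0.45,1.0,0.09,0,0,-0.5],[0,-0.45,1.0,0.09,0,0,-0.5],[0,-0.45,1.0,0.09,0,0,-0.5],[0,-0.45,1.0,0.09,0,0,-0.5],[0,-0.45,1.0,0.09,0,0,-0.5],[0,-0.45,1.0,0.09,0,0,-0.5]]}}

```text
time_s: 20.52
eef_pos: [0.416, 0.059, 0.2862]
tool_rot: [1.039, 1.307, -1.035]
force: [-0.2, 0.0, -0.9]
gripper_width: 0.0706
```

```bash
python3 - <<'E'
from h import *
st(); plan([.48,-.2,.28],np.radians(-100)); plan([.568,-.339,.25],np.radians(-101))
p=vision.snapshot("side"); cv2.imwrite("pics/s10.png",cv2.resize(p["frame"][100:360,200:440,::-1],None,fx=2.5,fy=2.3))
p=vision.snapshot("top"); cv2.imwrite("pics/t10.png",cv2.resize(p["frame"][100:280,200:420,::-1],None,fx=3.2,fy=3.2))
E
```

```text
t20.52 pos [0.416  0.059  0.2862] F [-0.17  0.04 -0.91] w 0.0706 x [ 0.004  0.001 -1.   ] jawyaw -76.8 j [ 0.01 -0.21  1.49  0.    1.85  1.35]
ROW [ 3.1000e-02  1.5100e-02  1.3336e+00  1.2900e-01 -2.0000e-04 -1.1000e-03] jaw yaw now -76.8
ROW [ 1.8200e-01  2.8390e-01  2.1108e+00  1.3460e-01 -2.0000e-04 -1.1000e-03] jaw yaw now -76.8
```

View pics/s10.png

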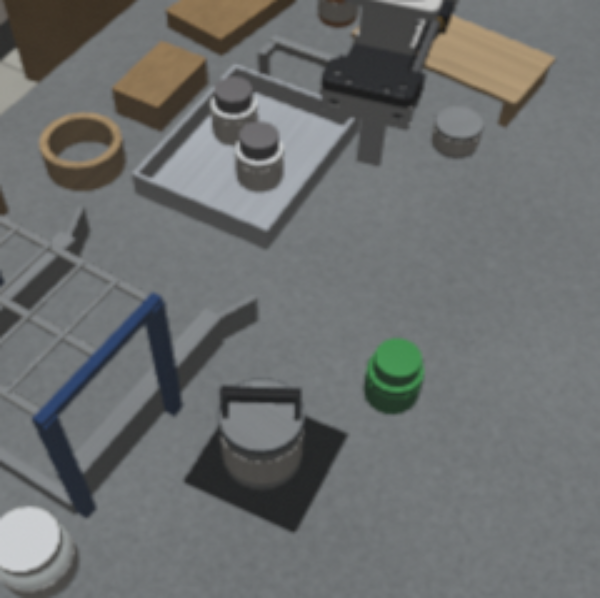

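View pics/t10.png

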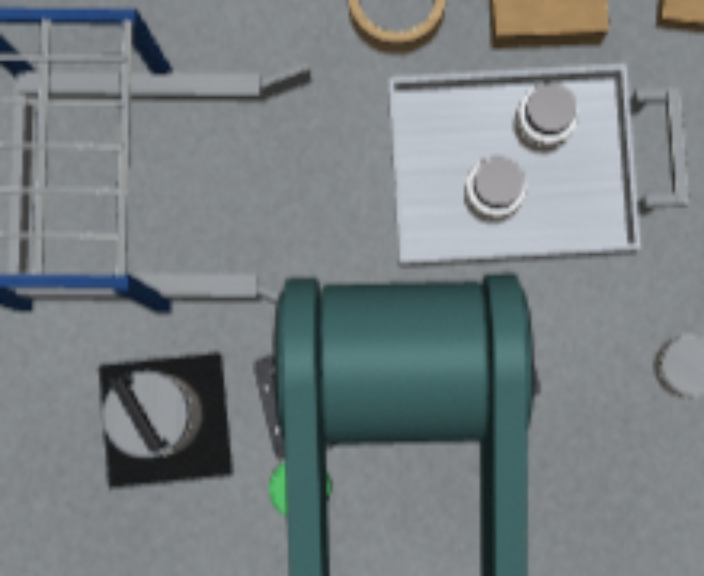

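```bash
python3 - <<'E'
from h import *
for n,c,r,k in [("j2","top",155.8,355.8),("j2","side",158.2,303.1),("j1","top",132.9,371.7),("j1","side",139.9,293.1)]:
    w=at_z(CAM[c],(r,k),.085); a=np.radians(2.5); d=w[:2]-[.633,-.059]
    print(n,c,np.round(w,3),"tray",np.round([np.cos(a)*d[0]+np.sin(a)*d[1],-np.sin(a)*d[0]+np.cos(a)*d[1]],3))
E
```

```text
j2 top [ 0.61  -0.042  0.085] tray [-0.023  0.018]
j2 side [ 0.605 -0.038  0.085] tray [-0.027  0.022]
j1 top [ 0.678 -0.09   0.085] tray [ 0.043 -0.033]
j1 side [ 0.669 -0.084  0.085] tray [ 0.035 -0.027]
```

```bash
python3 - <<'E'
from h import *
plan([.608,-.0405,.17],np.radians(-90))
E
```

```text
ROW [ 5.833e-01  8.126e-01  7.219e-01  7.490e-02 -6.000e-04 -1.200e-03] jaw yaw now -76.5
```

Emit:
{"fn": "apply_moves", "kwargs": {"series": [[0.58,0.813,0.72,0.075,0,0,-0.6],[0.58,0.813,0.72,0.075,0,0,-0.6],[0.58,0.813,0.72,0.075,0,0,-0.6],[0.58,0.813,0.72,0.075,0,0,-0.6],[0.58,0.813,0.72,0.075,0,0,-0.6],[0.58,0.813,0.72,0.075,0,0,-0.6],[0.58,0.813,0.72,0.075,0,0,-0.6],[0.58,0.813,0.72,0.075,0,0,-0.6],[0.58,0.813,0.72,0.075,0,0,-0.6]]}}

```text
time_s: 21.37
eef_pos: [0.6079, -0.038, 0.1705]
tool_rot: [1.211, 1.211, -1.204]
force: [-0.2, -0.6, -0.1]
gripper_width: 0.0752
```

```bash
python3 - <<'E'
from h import *
st(); plan([.608,-.0405,.067],np.radians(-90))
E
```

```text
t21.37 pos [ 0.6079 -0.038   0.1705] F [-0.22 -0.59 -0.15] w 0.0752 x [ 0.002  0.003 -1.   ] jawyaw -89.9 j [-0.16  0.23  1.28  0.    1.63  1.41]
ROW [ 0.5177 -0.001   0.0139  0.0007 -0.001  -0.0008] jaw yaw now -89.9
```

Emit:
{"fn": "apply_moves", "kwargs": {"series": [[0.18,0,0.014,0,0,0,-0.6],[0.34,0,0.014,0,0,0,-0.6],[0.45,0,0.014,0,0,0,-0.6],[0.5,0,0.014,0,0,0,-0.6],[0.515,0,0.014,0,0,0,-0.6],[0.515,0,0.014,0,0,0,0.3],[0.515,0,0.014,0,0,0,0.3],[0.515,0,0.014,0,0,0,0.3],[0.515,0,0.014,0,0,0,0.3],[0.515,0,0.014,0,0,0,0.3]], "newtons": 15}}

```text
time_s: 22.2
eef_pos: [0.6091, -0.0407, 0.0691]
tool_rot: [1.212, 1.208, -1.203]
force: [-0.2, -1.4, 4.9]
gripper_width: 0.0453
```

Emit:
{"fn": "apply_moves", "kwargs": {"series": [[0,0,0,0,0,0,0.3],[0,0,0,0,0,0,0.3],[0,0,0,0,0,0,0.3]], "newtons": 20}}

```text
time_s: 22.45
eef_pos: [0.6091, -0.0408, 0.0691]
tool_rot: [1.212, 1.208, -1.203]
force: [-0.5, 0.1, 0.8]
gripper_width: 0.0456
```

```bash
python3 - <<'E'
from h import *
st(); plan([.592,-.0956,.085],np.radians(-90)); plan([.592,-.0956,.068],np.radians(-90))
E
```

```text
t22.45 pos [ 0.6091 -0.0408  0.0691] F [-0.48  0.08  0.85] w 0.0456 x [ 0.005  0.003 -1.   ] jawyaw -89.9 j [-0.16  0.28  1.42  0.    1.44  1.41]
ROW [-0.0805 -0.0857  0.2735  0.0007 -0.0008 -0.0016] jaw yaw now -89.9
ROW [ 0.0045 -0.0861  0.2737  0.0007 -0.0008 -0.0016] jaw yaw now -89.9
```

Emit:
{"fn": "apply_moves", "kwargs": {"series": [[-0.04,0,0,0,0,0,0.3],[-0.08,0,0,0,0,0,0.3],[-0.08,-0.03,0.08,0,0,0,0.3],[-0.08,-0.06,0.17,0,0,0,0.3],[-0.08,-0.085,0.25,0,0,0,0.3],[-0.08,-0.086,0.273,0,0,0,0.3],[-0.06,-0.086,0.273,0,0,0,0.3],[-0.03,-0.086,0.273,0,0,0,0.3],[0,-0.086,0.273,0,0,0,0.3],[0.002,-0.086,0.273,0,0,0,0.3]]}}

```text
time_s: 23.28
eef_pos: [0.5923, -0.0949, 0.068]
tool_rot: [1.211, 1.208, -1.202]
force: [0.8, -0.5, 1.3]
gripper_width: 0.0454
```

Emit:
{"fn": "apply_moves", "kwargs": {"series": [[0.003,0,0,0,0,0,0.3],[0.003,0,0,0,0,0,0.3],[0.003,0,0,0,0,0,0.3]]}}

```text
time_s: 23.53
eef_pos: [0.5926, -0.0948, 0.0681]
tool_rot: [1.21, 1.208, -1.202]
force: [-1.1, -1.8, 4.4]
gripper_width: 0.0455
```

```bash
python3 - <<'E'
from h import *
st()
E
```

```text
t23.53 pos [ 0.5926 -0.0948  0.0681] F [-1.06 -1.83  4.45] w 0.0455 x [ 0.006  0.001 -1.   ] jawyaw -89.8 j [-0.25  0.26  1.45  0.    1.43  1.31]
```

Contact. Release, rise, go toward the other canister.

Emit:
{"fn": "apply_moves", "kwargs": {"series": [[-0.008,0,0,0,0,0,-0.3],[-0.008,0,0,0,0,0,-0.6],[-0.008,0,0,0,0,0,-0.6],[-0.008,0,0,0,0,0,-0.6],[-0.15,0,0,0,0,0,-0.6],[-0.35,0,0,0,0,0,-0.6],[-0.55,0,0,0,0,0,-0.6],[-0.75,0,0,0,0,0,-0.6],[-0.9,0,0.1,0,0,0,-0.6],[-0.9,0,0.3,0,0,0,-0.6]]}}

```text
time_s: 24.37
eef_pos: [0.5951, -0.1527, 0.2581]
tool_rot: [1.21, 1.197, -1.187]
force: [0.3, 0.3, 2.1]
gripper_width: 0.0749
```

```bash
python3 - <<'E'
from h import *
st(); plan([.568,-.339,.25],np.radians(-101))
E
```

```text
t24.37 pos [ 0.5951 -0.1527  0.2581] F [0.32 0.28 2.05] w 0.0749 x [ 0.022 -0.002 -1.   ] jawyaw -89.4 j [-0.35  0.21  1.13  0.01  1.78  1.22]
ROW [ 3.930e-02 -1.462e-01  9.301e-01  6.440e-02 -1.000e-04 -6.900e-03] jaw yaw now -89.4
```

Emit:
{"fn": "apply_moves", "kwargs": {"series": [[0.0,-0.05,0.2,0.015,0,0,-0.5],[0.0,-0.08,0.4,0.03,0,0,-0.5],[0.0,-0.1,0.6,0.045,0,0,-0.5],[0.02,-0.12,0.8,0.06,0,-0.005,-0.5],[0.02,-0.146,0.93,0.064,0,-0.007,-0.5],[0.02,-0.146,0.93,0.064,0,-0.007,-0.5],[0.02,-0.146,0.93,0.064,0,-0.007,-0.5]]}}

```text
time_s: 24.95
eef_pos: [0.5674, -0.3402, 0.2523]
tool_rot: [1.351, 1.115, -1.351]
force: [0.8, 1.0, -0.1]
gripper_width: 0.0704
```

```bash
python3 - <<'E'
from h import *
st(); plan([.568,-.339,.172],np.radians(-101))
p=vision.snapshot("side"); cv2.imwrite("pics/s11.png",cv2.resize(p["frame"][40:210,245:435,::-1],None,fx=3.5,fy=3.5))
E
```

```text
t24.95 pos [ 0.5674 -0.3402  0.2523] F [ 0.76  1.05 -0.11] w 0.0704 x [-0.002  0.002 -1.   ] jawyaw -101.1 j [-0.63  0.34  0.98  0.    1.83  1.14]
ROW [ 4.017e-01  2.600e-03 -5.700e-03 -3.000e-04 -6.000e-04  7.000e-04] jaw yaw now -101.1
```

View pics/s11.png

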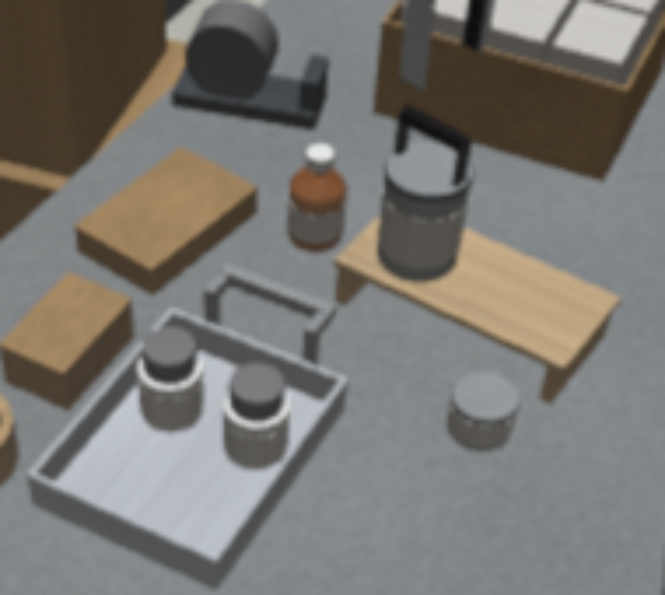

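Emit:
{"fn": "apply_moves", "kwargs": {"series": [[0.1,0,-0.005,0,0,0,-0.5],[0.22,0,-0.005,0,0,0,-0.5],[0.32,0,-0.005,0,0,0,-0.5],[0.37,0,-0.005,0,0,0,-0.5],[0.4,0,-0.005,0,0,0,-0.5],[0.402,0,-0.005,0,0,0,-0.5],[0.402,0,-0.005,0,0,0,0.3],[0.402,0,-0.005,0,0,0,0.6],[0.402,0,-0.005,0,0,0,0.8],[0.402,0,-0.005,0,0,0,1]], "newtons": 15}}

```text
time_s: 25.83
eef_pos: [0.5686, -0.3381, 0.1742]
tool_rot: [1.35, 1.112, -1.347]
force: [-0.2, 0.4, -0.2]
gripper_width: 0.0473
```

Emit:
{"fn": "apply_moves", "kwargs": {"series": [[0,0,0,0,0,0,1],[0,0,0,0,0,0,1],[0,0,0,0,0,0,1],[0,0,0,0,0,0,1],[0,0,0,0,0,0,1],[0,0,0,0,0,0,1]], "newtons": 50}}

```text
time_s: 26.33
eef_pos: [0.5683, -0.3383, 0.1739]
tool_rot: [1.35, 1.112, -1.348]
force: [-0.9, -2.0, 6.4]
gripper_width: 0.0114
```

```bash
python3 - <<'E'
from h import *
st()
E
```

```text
t26.33 pos [ 0.5683 -0.3383  0.1739] F [-0.85 -1.98  6.4 ] w 0.0114 x [ 0.001  0.001 -1.   ] jawyaw -101.0 j [-0.62  0.34  1.13  0.    1.67  1.14]
```

Emit:
{"fn": "apply_moves", "kwargs": {"series": [[-0.03,0,0,0,0,0,1],[-0.08,0,0,0,0,0,1],[-0.15,0,0,0,0,0,1],[-0.25,0,0,0,0,0,1],[-0.35,0,0,0,0,0,1],[-0.42,0,0,0,0,0,1],[-0.42,0,0,0,0,0,1],[-0.42,0,0,0,0,0,1]]}}

```text
time_s: 27.0
eef_pos: [0.5686, -0.3383, 0.2586]
tool_rot: [1.35, 1.111, -1.347]
force: [-0.5, 0.1, -5.4]
gripper_width: 0.0114
```

```bash
python3 - <<'E'
from h import *
for i in range(4): st(); vision.snapshot("side")
print(np.cos(np.radians(2.5)))
# target tray (0,.052)
a=np.radians(2.5); t=np.array([.633-np.sin(a)*.052,-.059+np.cos(a)*.052]); print(t)
plan([*t,.258],np.radians(-88))
E
```

```text
t27.00 pos [ 0.5686 -0.3383  0.2586] F [-0.52  0.15 -5.42] w 0.0114 x [ 0.002 -0.    -1.   ] jawyaw -101.0 j [-0.62  0.34  0.97  0.    1.83  1.14]
t27.05 pos [ 0.5681 -0.338   0.2569] F [-0.75  0.8  -5.98] w 0.0118 x [-0.001  0.002 -1.   ] jawyaw -101.0 j [-0.62  0.34  0.97  0.    1.83  1.14]
t27.10 pos [ 0.5678 -0.3379  0.2559] F [-0.05  0.05 -5.23] w 0.0115 x [-0.002  0.003 -1.   ] jawyaw -101.0 j [-0.62  0.34  0.97  0.    1.83  1.14]
t27.15 pos [ 0.5677 -0.3378  0.2555] F [ 0.72 -0.   -5.5 ] w 0.0115 x [-0.003  0.003 -1.   ] jawyaw -101.0 j [-0.62  0.34  0.97  0.    1.83  1.14]
0.9990482215818578
[ 0.63073179 -0.00704949]
ROW [-8.5000e-03 -4.9000e-03 -1.6838e+00 -7.2000e-02 -9.0000e-04  9.0000e-04] jaw yaw now -101.0
```

Emit:
{"fn": "apply_moves", "kwargs": {"series": [[0,0,-0.06,0,0,0,1],[0,0,-0.16,-0.01,0,0,1],[0,0,-0.28,-0.015,0,0,1],[0,0,-0.4,-0.02,0,0,1],[0,0,-0.52,-0.025,0,0,1],[0,0,-0.64,-0.03,0,0,1],[0,0,-0.76,-0.035,0,0,1],[0,0,-0.86,-0.04,0,0,1],[0,0,-0.93,-0.04,0,0,1],[0,0,-0.96,-0.04,0,0,1]]}}

```text
time_s: 28.03
eef_pos: [0.6042, -0.1463, 0.2554]
tool_rot: [1.257, 1.185, -1.256]
force: [-0.4, -0.0, -4.7]
gripper_width: 0.0113
```

```bash
python3 - <<'E'
from h import *
st()
plan([.6305,-.007,.25],np.radians(-88))
E
```

```text
t28.03 pos [ 0.6042 -0.1463  0.2554] F [-0.42 -0.01 -4.71] w 0.0113 x [-0.004  0.005 -1.   ] jawyaw -93.6 j [-0.33  0.25  1.09  0.    1.81  1.3 ]
ROW [ 0.0298  0.0873 -0.7031 -0.0311 -0.0015  0.0012] jaw yaw now -93.6
```

Emit:
{"fn": "apply_moves", "kwargs": {"series": [[0,0.01,-0.06,0,0,0,1],[0,0.03,-0.18,-0.01,0,0,1],[0,0.045,-0.3,-0.015,0,0,1],[0,0.06,-0.42,-0.02,0,0,1],[0,0.07,-0.54,-0.025,0,0,1],[0,0.08,-0.64,-0.03,0,0,1],[0,0.087,-0.69,-0.031,0,0,1],[0,0.087,-0.703,-0.031,-0.001,0,1],[0,0.087,-0.703,-0.031,-0.001,0,1],[0,0.087,-0.703,-0.031,-0.001,0,1]]}}

```text
time_s: 28.87
eef_pos: [0.6304, -0.0082, 0.2558]
tool_rot: [1.183, 1.228, -1.188]
force: [-0.2, 0.3, -4.5]
gripper_width: 0.012
```

```bash
python3 - <<'E'
from h import *
st()
plan([.6305,-.007,.14],np.radians(-88))
p=vision.snapshot("side"); cv2.imwrite("pics/s12.png",cv2.resize(p["frame"][70:260,200:400,::-1],None,fx=3,fy=3))
p=vision.snapshot("top"); cv2.imwrite("pics/t12.png",cv2.resize(p["frame"][90:250,280:480,::-1],None,fx=3.5,fy=3.5))
E
```

```text
t28.87 pos [ 0.6304 -0.0082  0.2558] F [-0.16  0.31 -4.55] w 0.0120 x [-0.004  0.    -1.   ] jawyaw -88.1 j [-0.1   0.27  1.06 -0.    1.82  1.43]
ROW [ 5.791e-01  3.200e-03 -5.800e-03 -6.000e-04 -2.000e-04  1.300e-03] jaw yaw now -88.1
```

View pics/s12.png

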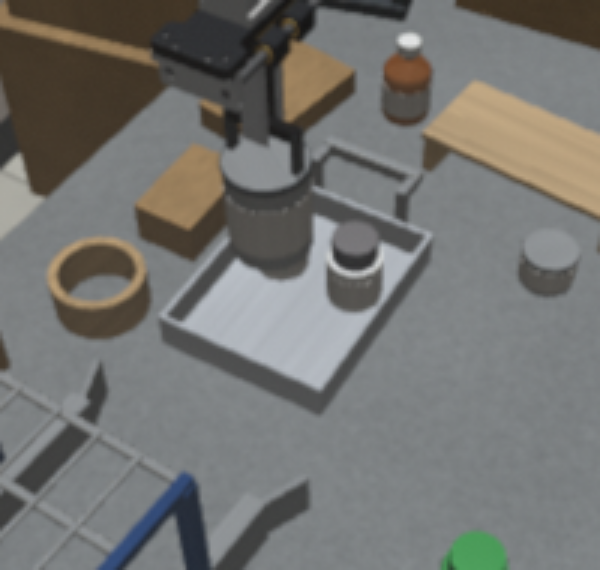

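View pics/t12.png

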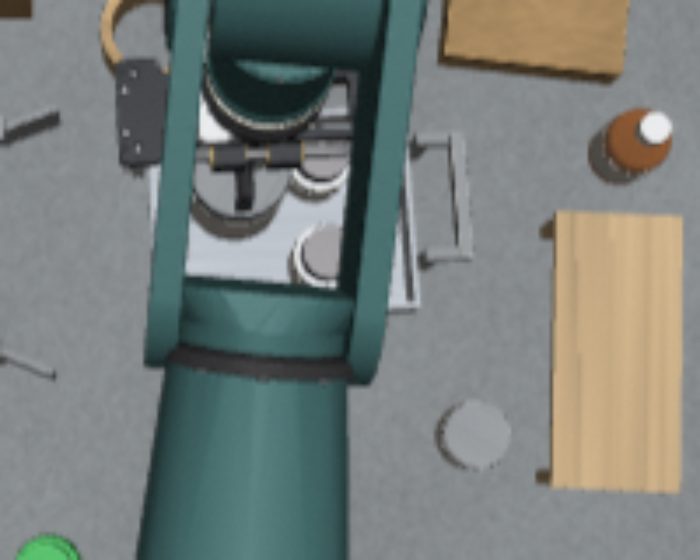

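Emit:
{"fn": "apply_moves", "kwargs": {"series": [[0.06,0.003,-0.006,0,0,0,1],[0.16,0.003,-0.006,0,0,0,1],[0.26,0.003,-0.006,0,0,0,1],[0.36,0.003,-0.006,0,0,0,1],[0.45,0.003,-0.006,0,0,0,1],[0.52,0.003,-0.006,0,0,0,1],[0.56,0.003,-0.006,0,0,0,1],[0.58,0.003,-0.006,0,0,0,1],[0.58,0.003,-0.006,0,0,0,1],[0.58,0.003,-0.006,0,0,0,1]]}}

```text
time_s: 29.8
eef_pos: [0.6308, -0.0075, 0.1406]
tool_rot: [1.185, 1.227, -1.187]
force: [0.2, 0.3, -4.5]
gripper_width: 0.0117
```

```bash
python3 - <<'E'
from h import *
st()
plan([.6305,-.007,.128],np.radians(-88))
E
```

```text
t29.80 pos [ 0.6308 -0.0075  0.1406] F [ 0.23  0.33 -4.45] w 0.0117 x [-0.003  0.001 -1.   ] jawyaw -88.2 j [-0.1   0.29  1.26  0.    1.59  1.44]
ROW [ 0.0629 -0.0015 -0.0026 -0.0009 -0.0003  0.0008] jaw yaw now -88.2
```

Emit:
{"fn": "apply_moves", "kwargs": {"series": [[0.02,0,0,0,0,0,1],[0.04,0,0,0,0,0,1],[0.055,0,0,0,0,0,1],[0.06,0,0,0,0,0,1],[0.06,0,0,0,0,0,1],[0.06,0,0,0,0,0,1]]}}

```text
time_s: 30.3
eef_pos: [0.631, -0.0075, 0.1291]
tool_rot: [1.185, 1.226, -1.187]
force: [-0.5, -0.4, -4.0]
gripper_width: 0.0117
```

```bash
python3 - <<'E'
from h import *
st();vision.snapshot("side"); st()
E
```

```text
t30.30 pos [ 0.631  -0.0075  0.1291] F [-0.53 -0.43 -4.04] w 0.0117 x [-0.002  0.001 -1.   ] jawyaw -88.2 j [-0.1   0.29  1.28  0.    1.57  1.44]
t30.35 pos [ 0.6311 -0.0076  0.1291] F [ 0.82 -0.15 -2.88] w 0.0119 x [-0.002  0.    -1.   ] jawyaw -88.2 j [-0.1   0.29  1.28  0.    1.57  1.44]
```

Nearly touching; a little more, then release.

Emit:
{"fn": "apply_moves", "kwargs": {"series": [[0.008,0,0,0,0,0,1],[0.012,0,0,0,0,0,1],[0.012,0,0,0,0,0,1]]}}

```text
time_s: 30.6
eef_pos: [0.6316, -0.008, 0.129]
tool_rot: [1.186, 1.223, -1.185]
force: [-3.0, -0.6, 6.0]
gripper_width: 0.0115
```

Emit:
{"fn": "apply_moves", "kwargs": {"series": [[0,0,0,0,0,0,0.7],[0,0,0,0,0,0,0.4],[0,0,0,0,0,0,0.1],[0,0,0,0,0,0,-0.2],[0,0,0,0,0,0,-0.2],[-0.1,0,0,0,0,0,-0.2],[-0.25,0,0,0,0,0,-0.2],[-0.43,0,0,0,0,0,-0.2],[-0.6,0,0,0,0,0,-0.2],[-0.75,0,0,0,0,0,-0.2]]}}

```text
time_s: 31.43
eef_pos: [0.6316, -0.0077, 0.2813]
tool_rot: [1.187, 1.222, -1.184]
force: [0.6, -0.4, 0.2]
gripper_width: 0.0566
```

```bash
python3 - <<'E'
from h import *
st()
plan([.641,-.209,.28],np.radians(-87.5))
E
```

```text
t31.43 pos [ 0.6316 -0.0077  0.2813] F [ 0.64 -0.38  0.18] w 0.0566 x [ 0.003 -0.    -1.   ] jawyaw -88.2 j [-0.1   0.27  1.01  0.    1.86  1.44]
ROW [ 6.8000e-03  1.4700e-02  1.0076e+00 -3.7000e-03  1.0000e-04 -8.0000e-04] jaw yaw now -88.2
```

Emit:
{"fn": "apply_moves", "kwargs": {"series": [[0,0.015,1.0,0,0,0,0.3],[0,0.015,1.0,0,0,0,0.3],[0,0.015,1.0,0,0,0,0.3],[0,0.015,1.0,0,0,0,0.3],[0,0.015,1.0,0,0,0,0.3],[0,0.015,1.0,0,0,0,0.3],[0,0.015,1.0,0,0,0,0.3],[0,0.015,1.0,0,0,0,0.3]]}}

```text
time_s: 32.1
eef_pos: [0.6411, -0.2069, 0.281]
tool_rot: [1.187, 1.223, -1.183]
force: [-0.0, 1.2, -0.0]
gripper_width: 0.0328
```

```bash
python3 - <<'E'
from h import *
st()
p=vision.snapshot("side"); cv2.imwrite("pics/s13.png",cv2.resize(p["frame"][70:230,240:400,::-1],None,fx=5,fy=3.7,interpolation=cv2.INTER_CUBIC))
cv2.imwrite("pics/s13f.png",p["frame"][:,:,::-1])
p=vision.snapshot("top"); cv2.imwrite("pics/t13.png",cv2.resize(p["frame"][90:220,300:440,::-1],None,fx=5,fy=4.5,interpolation=cv2.INTER_CUBIC))
E
```

```text
t32.10 pos [ 0.6411 -0.2069  0.281 ] F [-0.02  1.17 -0.02] w 0.0328 x [ 0.002  0.001 -1.   ] jawyaw -88.2 j [-0.4   0.38  0.88  0.    1.89  1.14]
```

View pics/s13.png

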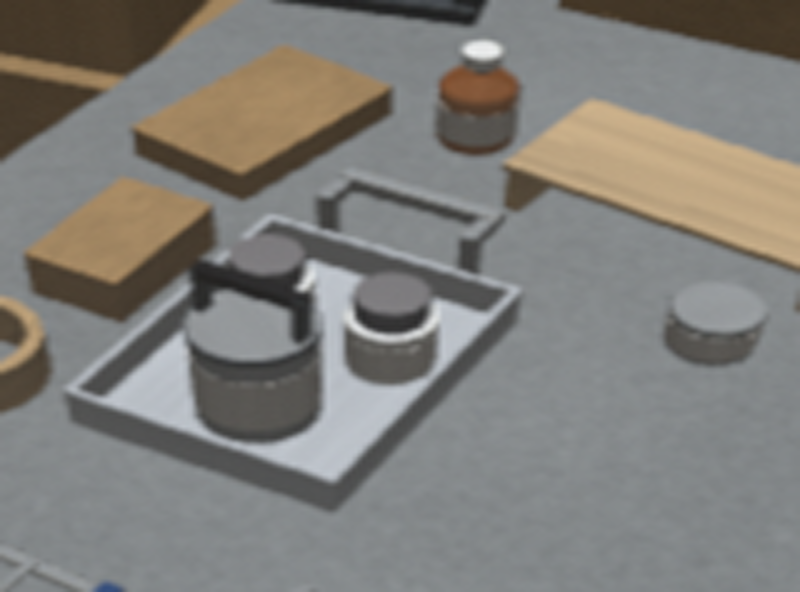

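View pics/t13.png

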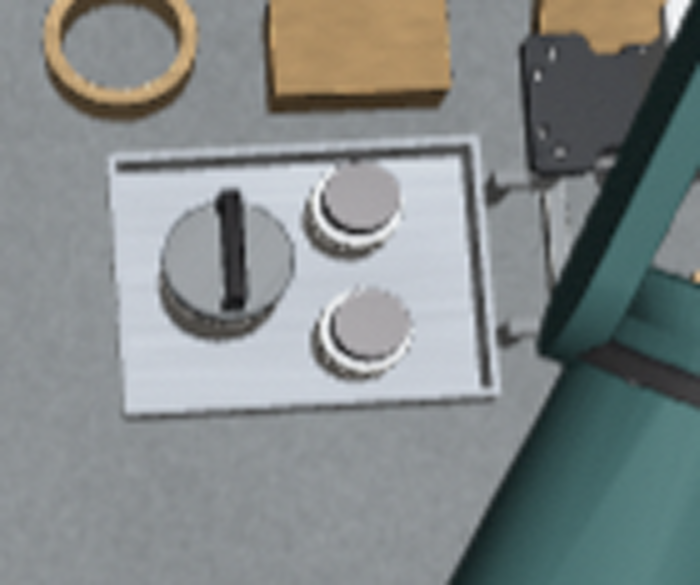

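View pics/s13f.png

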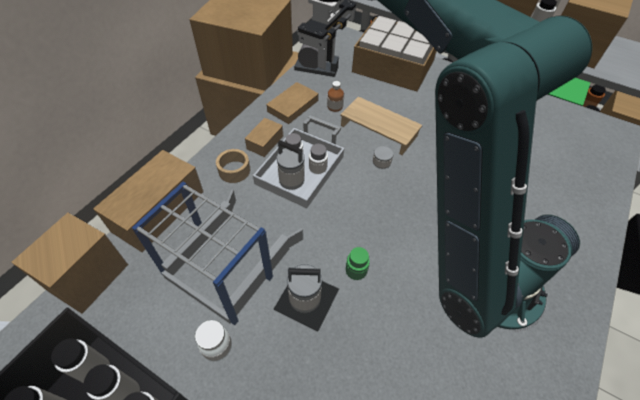

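```bash
python3 - <<'E'
from h import *
plan([.6395,-.2089,.053],np.radians(-87.5))
E
```

```text
ROW [ 1.1433e+00 -1.2600e-02  1.5000e-02 -3.0000e-03 -0.0000e+00 -9.0000e-04] jaw yaw now -88.0
```

Emit:
{"fn": "apply_moves", "kwargs": {"series": [[0.2,-0.013,0.015,-0.003,0,-0.001,0.2],[0.4,-0.013,0.015,-0.003,0,-0.001,0.2],[0.6,-0.013,0.015,-0.003,0,-0.001,0.2],[0.75,-0.013,0.015,-0.003,0,-0.001,0.2],[0.8,-0.013,0.015,-0.003,0,-0.001,0.2],[0.8,-0.013,0.015,-0.003,0,-0.001,0.2]]}}

```text
time_s: 32.7
eef_pos: [0.6374, -0.2065, 0.1178]
tool_rot: [1.175, 1.238, -1.179]
force: [-0.1, 0.2, 0.2]
gripper_width: 0.038
```

```bash
python3 - <<'E'
from h import *
st();plan([.6395,-.2089,.053],np.radians(-87.5))
p=vision.snapshot("side"); cv2.imwrite("pics/s14.png",cv2.resize(p["frame"][70:230,240:400,::-1],None,fx=5,fy=3.7,interpolation=cv2.INTER_CUBIC))
E
```

```text
t32.70 pos [ 0.6374 -0.2065  0.1178] F [-0.14  0.16  0.17] w 0.0380 x [-0.007  0.003 -1.   ] jawyaw -87.4 j [-0.4   0.39  1.18  0.    1.58  1.13]
ROW [ 0.3237  0.0122  0.0138  0.0006 -0.0011  0.0022] jaw yaw now -87.4
```

View pics/s14.png

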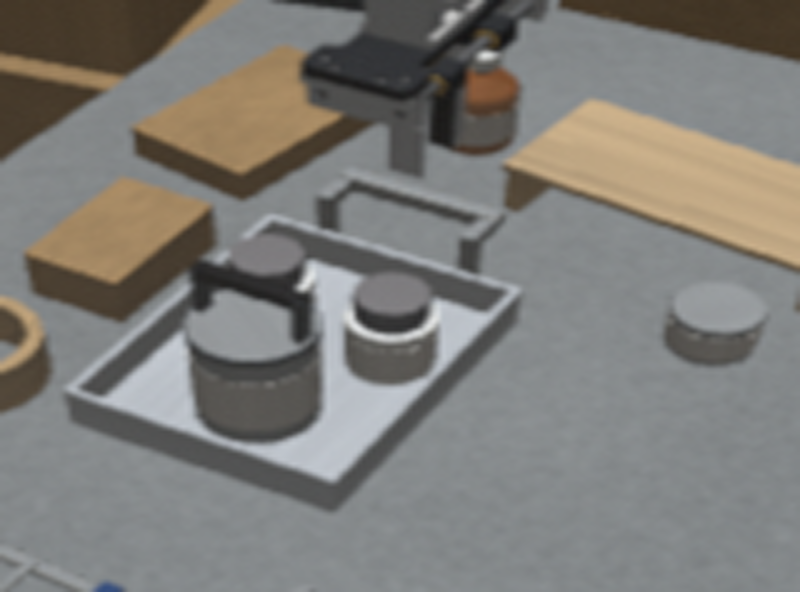

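Emit:
{"fn": "apply_moves", "kwargs": {"series": [[0.08,0.012,0.014,0,-0.001,0.002,0.2],[0.17,0.012,0.014,0,-0.001,0.002,0.2],[0.24,0.012,0.014,0,-0.001,0.002,0.2],[0.29,0.012,0.014,0,-0.001,0.002,0.2],[0.32,0.012,0.014,0,-0.001,0.002,0.2],[0.324,0.012,0.014,0,-0.001,0.002,0.2],[0.324,0.012,0.014,0,-0.001,0.002,0.2]]}}

```text
time_s: 33.33
eef_pos: [0.6423, -0.2103, 0.0579]
tool_rot: [1.177, 1.223, -1.172]
force: [0.5, 0.5, -0.1]
gripper_width: 0.0373
```

```bash
python3 - <<'E'
from h import *
st();plan([.6395,-.2089,.053],np.radians(-87.5))
p=vision.snapshot("side"); cv2.imwrite("pics/s15.png",cv2.resize(p["frame"][90:190,270:370,::-1],None,fx=6,fy=6,interpolation=cv2.INTER_CUBIC))
E
```

```text
t33.33 pos [ 0.6423 -0.2103  0.0579] F [ 0.46  0.5  -0.06] w 0.0373 x [ 0.007 -0.003 -1.   ] jawyaw -87.4 j [-0.4   0.42  1.25  0.    1.46  1.13]
ROW [ 0.0245 -0.0139 -0.0076  0.0006  0.001  -0.0021] jaw yaw now -87.4
```

View pics/s15.png

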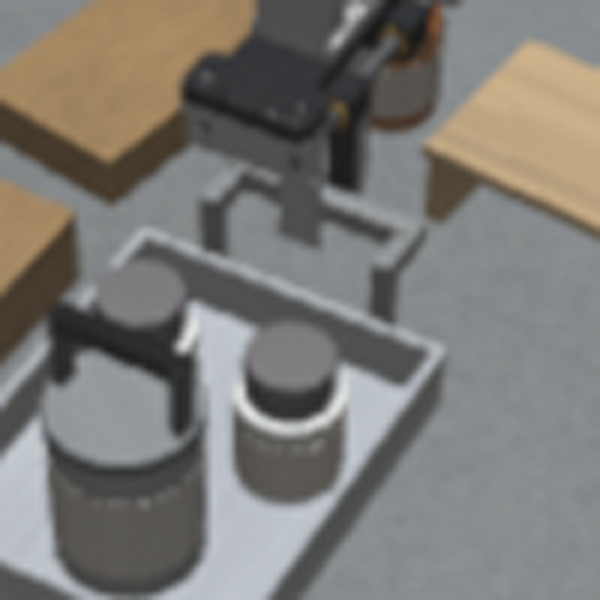

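Emit:
{"fn": "apply_moves", "kwargs": {"series": [[0.02,-0.008,0,0,0,0,0.2],[0.02,-0.008,0,0,0,0,0.5],[0.02,-0.008,0,0,0,0,0.7],[0.02,-0.008,0,0,0,0,0.8],[0.02,-0.008,0,0,0,0,1],[0.02,-0.008,0,0,0,0,1],[0.02,-0.008,0,0,0,0,1],[0.02,-0.008,0,0,0,0,1]], "newtons": 25}}

```text
time_s: 34.05
eef_pos: [0.6409, -0.2098, 0.0544]
tool_rot: [1.177, 1.224, -1.171]
force: [-1.1, 0.7, 1.8]
gripper_width: 0.012
```

```bash
python3 - <<'E'
from h import *
st();plan([.6053,-.151,.054],np.radians(-91.3))
p=vision.snapshot("side"); cv2.imwrite("pics/s16.png",cv2.resize(p["frame"][100:220,240:370,::-1],None,fx=5.5,fy=5,interpolation=cv2.INTER_CUBIC))
E
```

```text
t34.05 pos [ 0.6409 -0.2098  0.0544] F [-1.08  0.68  1.78] w 0.0120 x [ 0.007 -0.002 -1.   ] jawyaw -87.4 j [-0.4   0.42  1.26  0.    1.45  1.12]
ROW [ 0.     -0.1646 -0.3019  0.0217  0.0007 -0.0023] jaw yaw now -87.4
```

View pics/s16.png

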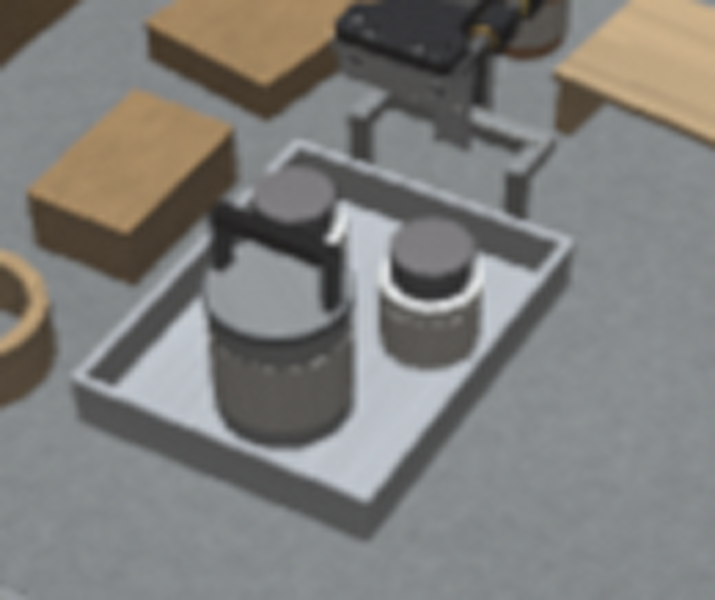

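Emit:
{"fn": "apply_moves", "kwargs": {"series": [[0,-0.01,-0.02,0.001,0,0,1],[0,-0.03,-0.05,0.004,0,0,1],[0,-0.05,-0.09,0.007,0,0,1],[0,-0.07,-0.13,0.01,0,0,1],[0,-0.09,-0.17,0.012,0,0,1],[0,-0.11,-0.21,0.015,0,0,1],[0,-0.13,-0.25,0.018,0,0,1],[0,-0.15,-0.28,0.02,0,0,1],[0,-0.16,-0.295,0.0217,0,0,1],[0,-0.165,-0.302,0.0217,0,0,1]], "newtons": 40}}

```text
time_s: 34.93
eef_pos: [0.6053, -0.1507, 0.0544]
tool_rot: [1.228, 1.19, -1.221]
force: [2.2, -4.0, 0.4]
gripper_width: 0.0117
```

```bash
python3 - <<'E'
from h import *
st()
p=vision.snapshot("top"); st(); cv2.imwrite("pics/t17.png",cv2.resize(p["frame"][100:210,190:420,::-1],None,fx=3.4,fy=5,interpolation=cv2.INTER_CUBIC))
p=vision.snapshot("side"); cv2.imwrite("pics/s17.png",cv2.resize(p["frame"][110:270,200:360,::-1],None,fx=4.9,fy=3.7,interpolation=cv2.INTER_CUBIC))
E
```

```text
t34.93 pos [ 0.6053 -0.1507  0.0544] F [ 2.19 -4.    0.37] w 0.0117 x [ 0.008 -0.003 -1.   ] jawyaw -91.3 j [-0.33  0.31  1.41  0.    1.41  1.26]
t34.98 pos [ 0.6052 -0.1506  0.0544] F [ 1.27 -1.3   1.96] w 0.0116 x [ 0.008 -0.002 -1.   ] jawyaw -91.3 j [-0.34  0.32  1.41  0.    1.41  1.26]
```

View pics/t17.png

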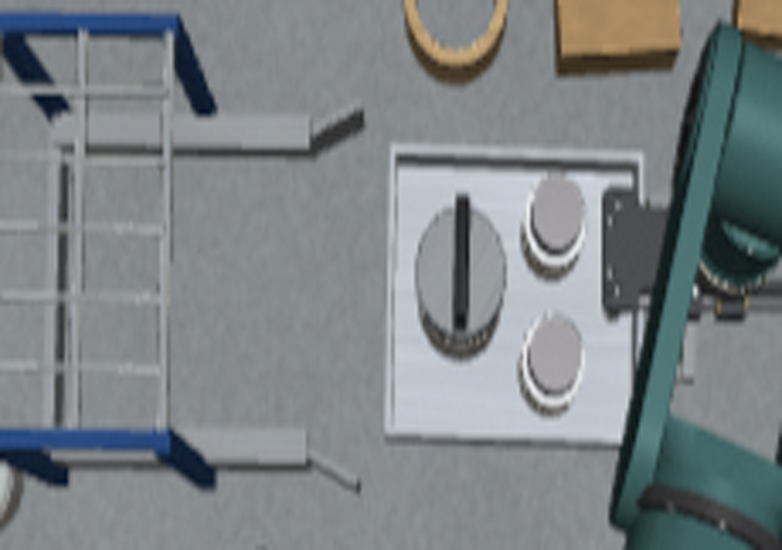

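View pics/s17.png

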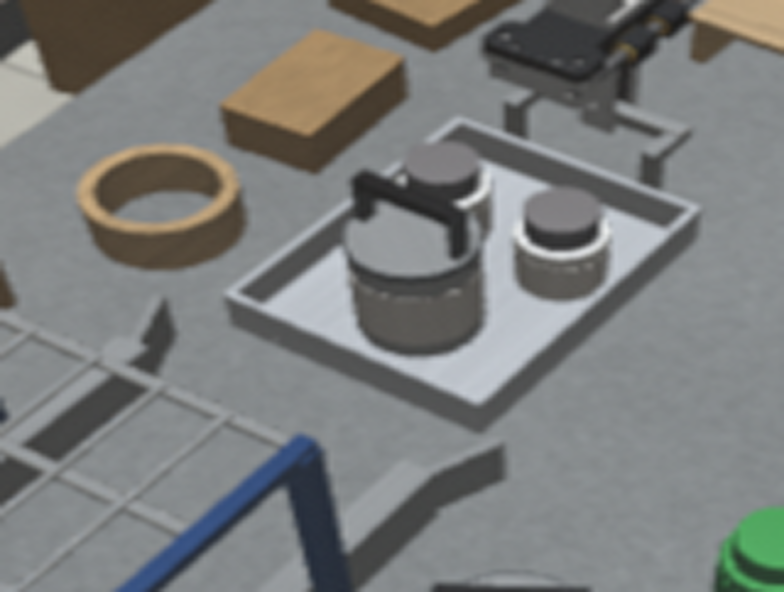

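```bash
python3 - <<'E'
from h import *
P=[("top",128.5,303.6,.04,.09,.115),("top",187.1,303.0,.04,-.09,.115),("top",129.7,379.2,.04,.09,-.115)]
fit(P,[.6,-.0,0])
# side: f(4.9,3.7) off(110,200)
S=[(230,293,.09,.115),(462,120,.09,-.115),(698,210,-.09,-.115),(484,402,-.09,.115)]
P2=[("side",110+y/3.7-.5,200+x/4.9-.5,.04,a,b) for x,y,a,b in S]
fit(P2,[.6,0,0])
# rack from side only
Q=[("side",204.3,228.5,.058,.083,None),("side",268.1,167.4,.058,.083,None),("side",236.9,288.8,.058,-.104,None),("side",304.2,236,.058,-.104,None)]
# outer line second pt approx from rack_s (467,545)
Q[3]=("side",175+545/4.2-.5,125+467/4.2-.5,.058,-.104,None)
fit(Q,[.615,.3,-.02])
E
```

```text
[ 0.6117 -0.0009] yaw deg -1.56
[[0.7, 1.3], [-0.9, 0.1], [0.1, -1.6]]
[0.6062 0.0007] yaw deg -2.28
[[-1.1, -2.6], [-2.5, 2.8], [2.4, 3.2], [1.2, -3.6]]
[ 0.5911 -0.9834] yaw deg -0.94
[[3.3, 0.0], [2.7, 0.0], [-2.4, 0.0], [-3.9, 0.0]]
```

```bash
python3 - <<'E'
from h import *
plan([.6068,-.065,.0542],np.radians(-91.2))
E
```

```text
ROW [ 3.00e-04 -1.30e-03 -4.28e-01 -5.00e-04  5.00e-04 -2.40e-03] jaw yaw now -91.3
```

Emit:
{"fn": "apply_moves", "kwargs": {"series": [[0,0,-0.02,0,0,0,1],[0,0,-0.06,0,0,0,1],[0,0,-0.11,0,0,0,1],[0,0,-0.16,0,0,0,1],[0,0,-0.21,0,0,0,1],[0,0,-0.26,0,0,0,1],[0,0,-0.31,0,0,0,1],[0,0,-0.36,0,0,0,1],[0,-0.001,-0.4,0,0,0,1],[0,-0.001,-0.428,0,0,0,1]]}}

```text
time_s: 35.87
eef_pos: [0.6065, -0.0654, 0.0544]
tool_rot: [1.226, 1.192, -1.222]
force: [0.8, -5.9, 1.0]
gripper_width: 0.0118
```

```bash
python3 - <<'E'
from h import *
st()
p=vision.snapshot("top"); st(); cv2.imwrite("pics/t18.png",cv2.resize(p["frame"][100:210,190:420,::-1],None,fx=3.4,fy=5,interpolation=cv2.INTER_CUBIC))
plan([.6090,.03,.0542],np.radians(-91.2))
E
```

```text
t35.87 pos [ 0.6065 -0.0654  0.0544] F [ 0.76 -5.86  1.04] w 0.0118 x [ 0.006 -0.003 -1.   ] jawyaw -91.2 j [-0.2   0.29  1.44 -0.    1.41  1.39]
t35.92 pos [ 0.6065 -0.0642  0.0543] F [ 0.13 -4.1   2.12] w 0.0114 x [ 0.006 -0.002 -1.   ] jawyaw -91.2 j [-0.2   0.29  1.44 -0.    1.41  1.39]
ROW [-1.000e-04  2.600e-03 -4.714e-01 -0.000e+00  6.000e-04 -2.000e-03] jaw yaw now -91.2
```

View pics/t18.png

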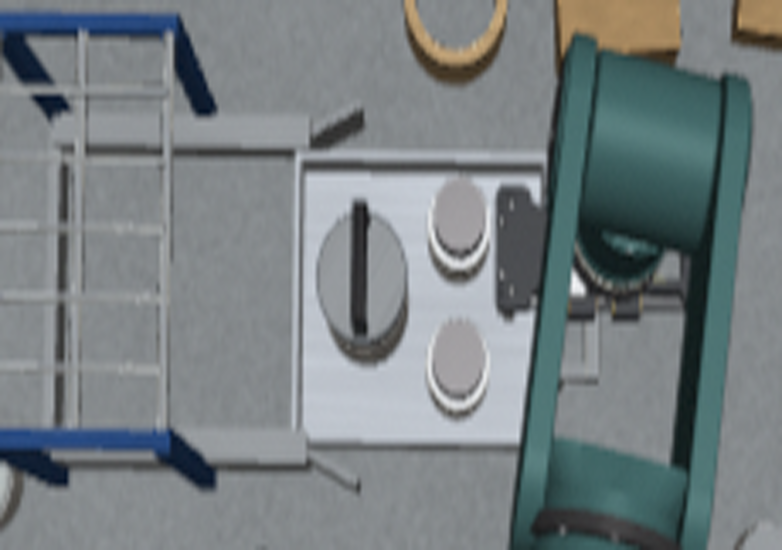

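Emit:
{"fn": "apply_moves", "kwargs": {"series": [[0,0,-0.02,0,0,0,1],[0,0,-0.06,0,0,0,1],[0,0,-0.11,0,0,0,1],[0,0,-0.16,0,0,0,1],[0,0.001,-0.21,0,0,0,1],[0,0.001,-0.26,0,0,0,1],[0,0.002,-0.31,0,0,0,1],[0,0.002,-0.36,0,0,0,1],[0,0.002,-0.42,0,0,0,1],[0,0.0025,-0.47,0,0,0,1]]}}

```text
time_s: 36.75
eef_pos: [0.6086, 0.0289, 0.0544]
tool_rot: [1.224, 1.192, -1.223]
force: [-0.2, -5.9, 3.0]
gripper_width: 0.0118
```

```bash
python3 - <<'E'
from h import *
st()
p=vision.snapshot("top"); st(); cv2.imwrite("pics/t19.png",cv2.resize(p["frame"][100:210,190:420,::-1],None,fx=3.4,fy=5,interpolation=cv2.INTER_CUBIC))
plan([.6112,.12,.0542],np.radians(-91.2))
E
```

```text
t36.75 pos [0.6086 0.0289 0.0544] F [-0.22 -5.87  2.98] w 0.0118 x [ 0.005 -0.004 -1.   ] jawyaw -91.2 j [-0.04  0.29  1.44 -0.    1.41  1.55]
t36.80 pos [0.6086 0.0314 0.0544] F [ 0.35 -2.42  3.23] w 0.0119 x [ 0.005 -0.001 -1.   ] jawyaw -91.1 j [-0.04  0.29  1.44 -0.    1.41  1.55]
ROW [ 4.000e-04  4.000e-03 -4.434e-01  4.000e-04  4.000e-04 -1.700e-03] jaw yaw now -91.1
```

View pics/t19.png

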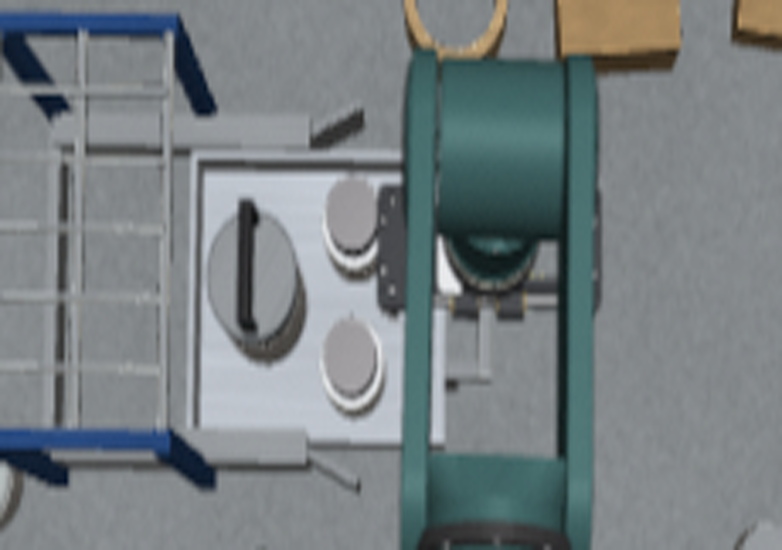

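Emit:
{"fn": "apply_moves", "kwargs": {"series": [[0,0,-0.02,0,0,0,1],[0,0,-0.06,0,0,0,1],[0,0,-0.11,0,0,0,1],[0,0.001,-0.16,0,0,0,1],[0,0.001,-0.21,0,0,0,1],[0,0.002,-0.26,0,0,0,1],[0,0.002,-0.31,0,0,0,1],[0,0.003,-0.36,0,0,0,1],[0,0.004,-0.41,0,0,0,1],[0,0.004,-0.443,0,0,0,1]]}}

```text
time_s: 37.63
eef_pos: [0.6108, 0.119, 0.0544]
tool_rot: [1.223, 1.194, -1.222]
force: [-0.3, -6.5, 3.4]
gripper_width: 0.0115
```

```bash
python3 - <<'E'
from h import *
st()
p=vision.snapshot("top"); st(); cv2.imwrite("pics/t20.png",cv2.resize(p["frame"][100:210,190:420,::-1],None,fx=3.4,fy=5,interpolation=cv2.INTER_CUBIC))
plan([.6119,.15,.0542],np.radians(-91.2))
E
```

```text
t37.63 pos [0.6108 0.119  0.0544] F [-0.29 -6.54  3.43] w 0.0115 x [ 0.004 -0.003 -1.   ] jawyaw -91.1 j [ 0.1   0.32  1.41 -0.    1.42  1.69]
t37.68 pos [0.6108 0.1204 0.0544] F [-0.3  -2.54  2.96] w 0.0116 x [ 0.004 -0.002 -1.   ] jawyaw -91.1 j [ 0.1   0.32  1.4  -0.    1.42  1.69]
ROW [ 0.0006  0.0025 -0.1479  0.0007  0.0005 -0.0013] jaw yaw now -91.1
```

View pics/t20.png

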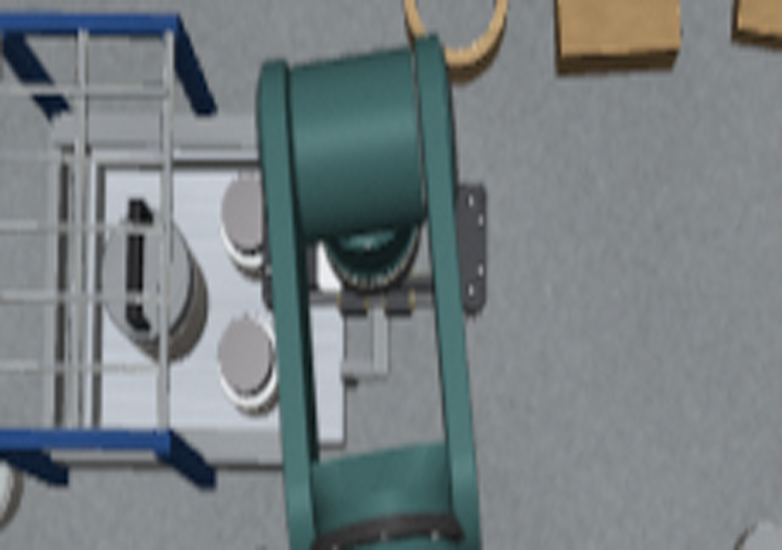

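Emit:
{"fn": "apply_moves", "kwargs": {"series": [[0,0,-0.02,0,0,0,1],[0,0,-0.045,0,0,0,1],[0,0.001,-0.07,0,0,0,1],[0,0.001,-0.09,0,0,0,1],[0,0.001,-0.105,0,0,0,1],[0,0.002,-0.115,0,0,0,1],[0,0.002,-0.125,0,0,0,1]]}}

```text
time_s: 38.27
eef_pos: [0.6114, 0.1435, 0.0544]
tool_rot: [1.221, 1.195, -1.223]
force: [-1.2, -7.1, 2.8]
gripper_width: 0.0117
```

```bash
python3 - <<'E'
from h import *
st()
E
```

```text
t38.27 pos [0.6114 0.1435 0.0544] F [-1.21 -7.1   2.81] w 0.0117 x [ 0.003 -0.005 -1.   ] jawyaw -91.1 j [ 0.14  0.33  1.39 -0.01  1.42  1.73]
```

Emit:
{"fn": "apply_moves", "kwargs": {"series": [[0,0,-0.012,0,0,0,1],[0,0,-0.02,0,0,0,1],[0,0,-0.027,0,0,0,1],[0,0,-0.034,0,0,0,1]]}}

```text
time_s: 38.6
eef_pos: [0.6113, 0.1484, 0.0544]
tool_rot: [1.219, 1.193, -1.226]
force: [0.0, -6.3, 2.9]
gripper_width: 0.0114
```

```bash
python3 - <<'E'
from h import *
st(); vision.snapshot("top"); st()
E
```

```text
t38.60 pos [0.6113 0.1484 0.0544] F [ 0.02 -6.29  2.88] w 0.0114 x [ 0.002 -0.007 -1.   ] jawyaw -91.1 j [ 0.15  0.33  1.38 -0.01  1.43  1.74]
t38.65 pos [0.6113 0.1488 0.0544] F [-0.44 -5.45  2.28] w 0.0118 x [ 0.002 -0.007 -1.   ] jawyaw -91.1 j [ 0.15  0.33  1.38 -0.01  1.43  1.74]
```

Emit:
{"fn": "apply_moves", "kwargs": {"series": [[0,0,-0.012,0,0,0,1],[0,0,-0.02,0,0,0,1],[0,0,-0.027,0,0,0,1]]}}

```text
time_s: 38.9
eef_pos: [0.6107, 0.1489, 0.0544]
tool_rot: [1.213, 1.188, -1.233]
force: [-2.8, -16.2, 5.0]
gripper_width: 0.0115
```

```bash
python3 - <<'E'
from h import *
st(); p=vision.snapshot("top"); st(); cv2.imwrite("pics/t21.png",cv2.resize(p["frame"][100:210,180:320,::-1],None,fx=5.6,fy=5.4,interpolation=cv2.INTER_CUBIC))
E
```

```text
t38.90 pos [0.6107 0.1489 0.0544] F [ -2.84 -16.17   4.95] w 0.0115 x [-0.001 -0.016 -1.   ] jawyaw -91.2 j [ 0.16  0.34  1.38 -0.02  1.43  1.75]
t38.95 pos [0.6106 0.1489 0.0543] F [ -1.87 -14.     4.04] w 0.0115 x [-0.001 -0.016 -1.   ] jawyaw -91.2 j [ 0.16  0.34  1.38 -0.02  1.43  1.75]
```

View pics/t21.png

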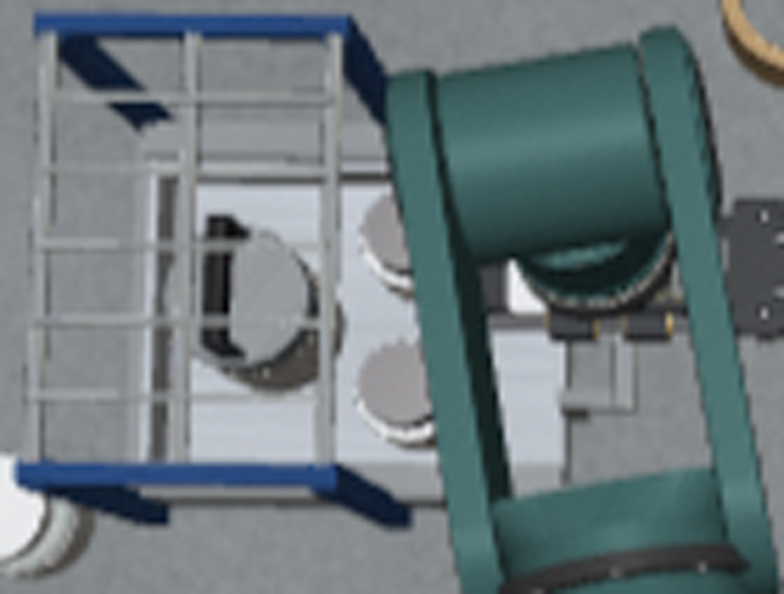

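Emit:
{"fn": "apply_moves", "kwargs": {"series": [[0,0,-0.01,0,0,0,1],[0,0,-0.015,0,0,0,1],[0,0,-0.015,0,0,0,1]]}}

```text
time_s: 39.2
eef_pos: [0.6105, 0.1488, 0.0544]
tool_rot: [1.21, 1.185, -1.237]
force: [-0.5, -9.5, 3.7]
gripper_width: 0.0115
```

```bash
python3 - <<'E'
from h import *
st()
E
```

```text
t39.20 pos [0.6105 0.1488 0.0544] F [-0.52 -9.46  3.73] w 0.0115 x [-0.003 -0.02  -1.   ] jawyaw -91.3 j [ 0.16  0.34  1.38 -0.02  1.43  1.76]
```

Emit:
{"fn": "apply_moves", "kwargs": {"series": [[0,0,-0.02,0,0,0,1],[0,0,-0.035,0,0,0,1],[0,0,-0.045,0,0,0,1],[0,0,-0.045,0,0,0,1]]}}

```text
time_s: 39.53
eef_pos: [0.6105, 0.1487, 0.0542]
tool_rot: [1.199, 1.174, -1.249]
force: [-0.6, -22.2, 3.4]
gripper_width: 0.0118
```

```bash
python3 - <<'E'
from h import *
st()
E
```

```text
t39.53 pos [0.6105 0.1487 0.0542] F [ -0.59 -22.19   3.41] w 0.0118 x [-0.005 -0.036 -0.999] jawyaw -91.5 j [ 0.17  0.34  1.37 -0.03  1.44  1.77]
```

Emit:
{"fn": "apply_moves", "kwargs": {"series": [[0,0,0,0,0,0,1],[0,0,0,0,0,0,1],[0,0,0,0,0,0,0.7],[0,0,0,0,0,0,0.4],[0,0,0,0,0,0,0.2],[0,0,0,0,0,0,0.2],[0,0,0,0,0,0,0.2]]}}

```text
time_s: 40.12
eef_pos: [0.61, 0.1495, 0.0538]
tool_rot: [1.198, 1.175, -1.248]
force: [-0.4, -0.1, -0.2]
gripper_width: 0.0359
```

```bash
python3 - <<'E'
from h import *
st(); plan([.6105,.15,.12],np.radians(-91.2))
E
```

```text
t40.12 pos [0.61   0.1495 0.0538] F [-0.41 -0.14 -0.21] w 0.0359 x [-0.006 -0.035 -0.999] jawyaw -91.4 j [ 0.17  0.34  1.37 -0.03  1.44  1.77]
ROW [-0.3311  0.0007  0.0092 -0.0013  0.0113  0.0018] jaw yaw now -91.4
```

Emit:
{"fn": "apply_moves", "kwargs": {"series": [[-0.06,0,0,0,0,0,0.2],[-0.16,0,0,0,0,0,0.2],[-0.26,0,0,0,0.005,0,0.2],[-0.36,0,0,0,0.011,0,0.2],[-0.5,0,0.03,0,0.011,0,0.2],[-0.7,0,0.1,0,0.011,0,0.2],[-0.9,0,0.25,0,0.011,0,0.2],[-1,0,0.4,0,0.011,0,0.2],[-1,0,0.6,0,0.011,0,0.2],[-1,0,0.8,0,0.011,0,0.2]]}}

```text
time_s: 40.95
eef_pos: [0.6083, -0.0039, 0.2644]
tool_rot: [1.226, 1.196, -1.225]
force: [0.7, -0.6, -0.4]
gripper_width: 0.0374
```

```bash
python3 - <<'E'
from h import *
st(); plan([.4,-.3,.28])
E
```

```text
t40.95 pos [ 0.6083 -0.0039  0.2644] F [ 0.71 -0.61 -0.37] w 0.0374 x [ 0.002 -0.002 -1.   ] jawyaw -91.3 j [-0.1   0.21  1.11 -0.    1.81  1.49]
ROW [-0.0784 -1.0074  1.5038  0.      0.      0.    ] jaw yaw now -91.3
```

Emit:
{"fn": "apply_moves", "kwargs": {"series": [[-0.08,-0.7,1.0,0,0,0,0.2],[-0.08,-0.7,1.0,0,0,0,0.2],[-0.08,-0.7,1.0,0,0,0,0.2],[-0.08,-0.7,1.0,0,0,0,0.2],[-0.08,-0.7,1.0,0,0,0,0.2],[-0.08,-0.7,1.0,0,0,0,0.2],[-0.08,-0.7,1.0,0,0,0,0.2],[-0.08,-0.7,1.0,0,0,0,0.2]]}}

```text
time_s: 41.62
eef_pos: [0.463, -0.2018, 0.2818]
tool_rot: [1.229, 1.192, -1.226]
force: [0.2, -0.3, -0.3]
gripper_width: 0.0379
```

```bash
python3 - <<'E'
from h import *
st()
p=vision.snapshot("top"); cv2.imwrite("pics/t22.png",p["frame"][:,:,::-1]);cv2.imwrite("pics/t22c.png",cv2.resize(p["frame"][95:265,165:305,::-1],None,fx=4.2,fy=3.5,interpolation=cv2.INTER_CUBIC))
p=vision.snapshot("side"); cv2.imwrite("pics/s22.png",p["frame"][:,:,::-1]);cv2.imwrite("pics/s22c.png",cv2.resize(p["frame"][170:370,130:350,::-1],None,fx=3.5,fy=2.9,interpolation=cv2.INTER_CUBIC))
E
```

```text
t41.62 pos [ 0.463  -0.2018  0.2818] F [ 0.2  -0.33 -0.35] w 0.0379 x [ 0.005 -0.002 -1.   ] jawyaw -91.5 j [-0.52 -0.02  1.33  0.    1.83  1.07]
```

View pics/t22.png

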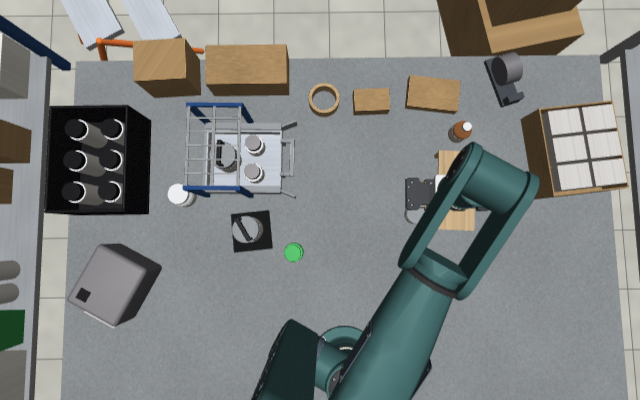

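View pics/t22c.png

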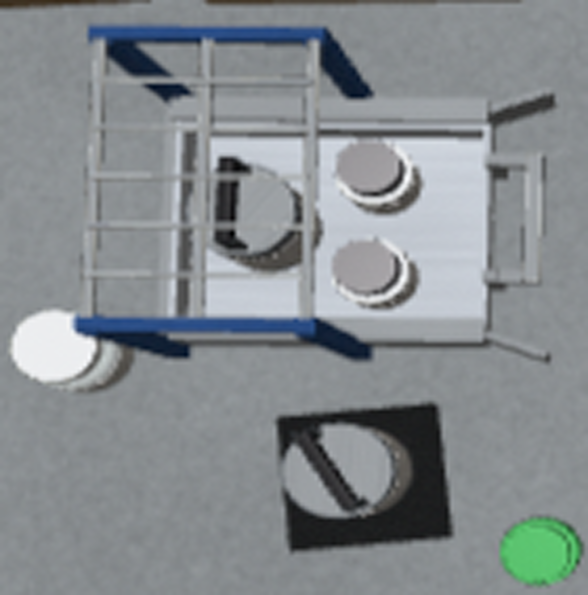

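View pics/s22c.png

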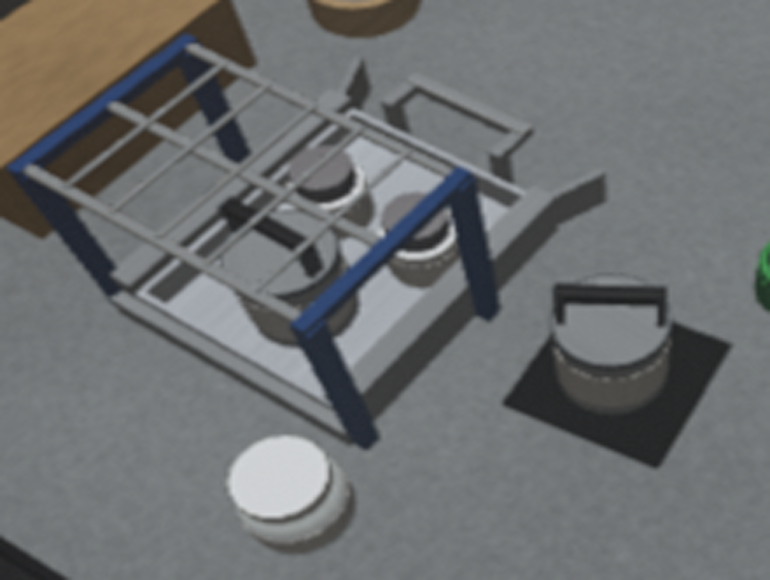

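View pics/s22.png

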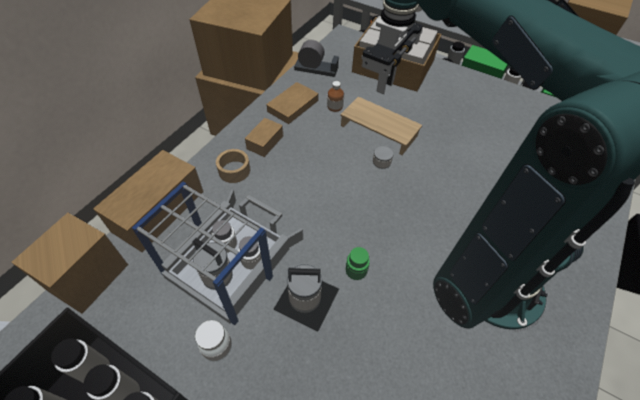

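```bash
python3 - <<'E'
from h import *
print("can lid top",at_z(CAM["top"],(95+470/3.5-.5,165+340/4.2-.5),.104),"side",at_z(CAM["side"],(170+323/2.9-.5,130+611/3.5-.5),.104))
print("tray -y rim",at_z(CAM["top"],(95+310/3.5-.5,165+489/4.2-.5),.04),"expect y .184")
for n in ("top","side"):
    p=vision.snapshot(n)
    for l in ("tin","syrup","preserve"):
        d=finder.cut_out(p,l)
        print(n,l,[(round(x["score"],2),np.round(x["at"],0).tolist()) for x in d[:2]])
a=cv2.imread("pics/side0.png").astype(int);b=cv2.imread("pics/s22.png").astype(int)
for nm,(r0,r1,c0,c1) in dict(tin=(144,170,370,395),syrup=(80,113,326,346),pres=(318,362,193,233)).items(): print(nm,abs(a-b)[r0:r1,c0:c1].mean())
E
```

```text
can lid top [0.39951767 0.27942252 0.104     ] side [0.39393783 0.28535652 0.104     ]
tray -y rim [0.53722866 0.18361477 0.04      ] expect y .184
top tin [(0.61, [216.0, 410.0])]
top syrup [(0.71, [133.0, 457.0])]
top preserve [(0.64, [194.0, 181.0]), (0.55, [144.0, 220.0])]
side tin [(0.78, [158.0, 384.0]), (0.63, [257.0, 210.0])]
side syrup [(0.8, [96.0, 334.0])]
side preserve [(0.66, [342.0, 210.0])]
tin 5.197948717948718
syrup 4.520707070707071
pres 6.627083333333333
```

```bash
python3 - <<'E'
from h import *
st(); print(robot.hand_in())
E
```

```text
t42.12 pos [ 0.4641 -0.2     0.2801] F [-0.13 -0.29 -0.07] w 0.0379 x [ 0.002 -0.001 -1.   ] jawyaw -91.2 j [-0.52 -0.02  1.33 -0.    1.82  1.07]
the job is handed in; nothing more can be done
None
```

The order is made up and handed in at 42 s. The loaded tray is in the rack against the stop, and the empty canister stands on the mat.

- **Jars:** Only two white jars were present, and both stand upright in the tray. One was found about 5 cm out of place in the tray after I had set it down. I put it back before loading the canister.
- **Canisters:** Lifting showed about 1.5 N for the nearer one (empty) and about 5.3 N for the farther one (full). The full one is in the tray. The empty one is at about (0.397, 0.282) on the mat, whose centre I measured at (0.395, 0.279), so about 20 mm of mat shows all round.
- **Tray:** I slid it in by its handle until it stopped. A 22 N push did not move it further. Its rear rim measured y = 0.184, which matches the fully home position.
- **Other things:** The tin, bottle and glass jar look unmoved in the before and after pictures. The small pixel differences there (about 5 levels) were not compared with a noise baseline. The gripper was clear of everything at hand-in.

The two cameras disagreed by about 4–6 mm throughout, which was within the margins I had.

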